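Load, hang and weigh a centrifuge tube carrier

TASK

Stand every violet-capped blood tube from the bench rack in its own hole of the aluminium carrier, pushed right down to the floor of the carrier. Only then bring the swinging balance hook to rest by touching its orange tab, let go of it so that it hangs still and straight down, and hang the loaded carrier by the peak of its bail in the hook, upright and quiet. Last, throw the balance lever into the green notch and leave it there; do not disturb the bottle, pot and beaker standing nearby or tip the carrier over.

Things in the scene. Friction and masses are not known exactly. Their poses are not given: they have to be found in the camera images.
- tube1_mid (a point): Blood tube, 90 mm tall: red body 16 mm across with a tapered foot, violet cap 20 mm across over the top 26 mm (cap centre 32 mm above this point). Point: its centre, 45 mm above its foot; z runs up to the cap. 20 g. Starts standing in a hole of the rack; 2 to 4 tubes are present. Grasp it by the cap.
- tube2_mid (a point): Blood tube, 90 mm tall: red body 16 mm across with a tapered foot, violet cap 20 mm across over the top 26 mm (cap centre 32 mm above this point). Point: its centre, 45 mm above its foot; z runs up to the cap. 20 g. Starts standing in a hole of the rack; 2 to 4 tubes are present. Grasp it by the cap.
- tube3_mid (a point): Blood tube, 90 mm tall: red body 16 mm across with a tapered foot, violet cap 20 mm across over the top 26 mm (cap centre 32 mm above this point). Point: its centre, 45 mm above its foot; z runs up to the cap. 20 g. Starts standing in a hole of the rack; 2 to 4 tubes are present. Grasp it by the cap.
- tube4_mid (a point): Blood tube, 90 mm tall: red body 16 mm across with a tapered foot, violet cap 20 mm across over the top 26 mm (cap centre 32 mm above this point). Point: its centre, 45 mm above its foot; z runs up to the cap. 20 g. Starts standing in a hole of the rack; 2 to 4 tubes are present. Grasp it by the cap.
- rack: Fixed frosted white rack, 180 x 50 x 44 mm, four 22 mm square holes in one row along its x, 45 mm apart, at x = -67.5, -22.5, 22.5, 67.5 mm; tubes stand on its floor, 4 mm up, and lift straight out. Origin: centre of the underside.
- carrier: Loose aluminium carrier, 0.24 kg, 80 (x) x 134 (y) mm. Origin: centre of the underside, z up. Floor 4 mm up, deck top 48 mm up, four 22 mm square holes at x = +-22, y = +-48 mm (20 mm guides 14 mm up). Bail of 8 mm round bar in its x-z plane at y = 0: legs at x = +-38 mm, rising to a blunt peak (bar centre 120 mm up at x = 0, 112 at the legs). Handle at -x. A seated tube's top is 94 mm up.
- carrier_handle (a point): Grip point on the carrier's blue handle: a bar along the carrier's x, 12 mm wide (y), 18 mm high, from x = -38 to -107 mm. Point at x = -80 mm, y = 0, bar centre 108 mm above the carrier's underside. The carrier's weight lies about 75 mm away from it: grip firmly.
- carrier_peak (a point): Centre of the bail's bar at its peak (x = 0, y = 0, 120 mm above the carrier's underside); this is what sits in the hook.
- balance: Fixed white hanging balance. Origin: on the bench below the hook's rest position; x points away from the robot at yaw 0. Base 14 mm high; a 34 mm square column at x = 145, y = 120 mm carries a cranked overhead arm, underside 370 mm up: 24 mm wide along y = 0 from x = -3 to 157 mm, then along x = 145 mm to the column. A lever housing stands at y = 205 mm, 40 mm high.
- hook (a joint): Swing of the steel pendant hook about the balance's y axis (pivot 365 mm above the bench); 0 hangs straight down, positive swings the lower end to the balance's -x. Almost no damping: it keeps swinging (0.2 to 0.32 rad at the start, period about 0.7 s) until touched; with the carrier hung too. 0.15 kg.
- hook_seat (a point): Where the centre of the bail's bar rests in the hook; moves with it. Hook: 8 mm round bar bent in the balance's y-z plane, mouth upward and 34 mm wide, free tip on the -y side (23 mm from the seat; its top 22 mm above this point), shank on the +y side (20 mm off). A bar along the balance's x enters from -y over the tip and is lowered in.
- hook_tab (a point): Centre of the touching area of the orange tab on the hook, moving with it: a plate 6 mm thick (x), 22 mm high, reaching along the balance's y from 18 to 113 mm beside the shank. This point is 122 mm below the pivot, at y = 90 mm. The tab can be pushed along x from either face.
- tab_rest (a point): Where hook_tab is when the hook hangs still and straight (fixed on the balance, 243 mm above the bench).
- hook_rest (a point): Where hook_seat is when the hook hangs still and straight (fixed on the balance, 189 mm above the bench).
- lever (a joint): Angle of the balance lever about the balance's y axis: it starts at 0.08 to 0.5 rad, leaning to -x; grows as the knob swings to +x; vertical at 0.85; the green notch is at 1.15, an ordinary notch at 1.6, end stops at 0 and 1.7. It stays where it is left (friction, about 1 N at the knob; notches do not snap).
- lever_knob (a point): Centre of the lever's black ball knob, 26 mm in diameter, 95 mm from the pivot.
- lever_pivot (a point): Point on the lever's hinge line, below the knob, 42 mm above the bench; the knob moves in the balance's x-z plane about it.
- green_notch (a point): Where the knob's centre is when the lever stands in the green notch (marked by green teeth on the dark quadrant).
- reagent_mid (a point): Bystander: closed bottle 60 mm across, 130 mm tall; point half-way up. Leave alone.
- pot_mid (a point): Bystander: sample pot with a yellow lid, 50 mm across, 55 mm tall; point half-way up. Leave alone.
- beaker_mid (a point): Bystander: glass beaker 64 mm across, 75 mm tall; point half-way up. Leave alone.
Things that resemble listed ones, but are neither listed nor needed, are in the scene too. There is more than one size of the carrier; the job needs the largest.

How it is judged (in metres and radians):
On the way, in this order (a step that is already met when the one before it is completed fails the run):
1. all the tubes present stand in the carrier, right down (z of tube1_mid in the frame of carrier between 0.035 and 0.056 m and x of tube1_mid in the frame of carrier between -0.036 and 0.036 m and y of tube1_mid in the frame of carrier between -0.062 and 0.062 m and angle between the z axis of each of tube1_mid, tube2_mid, tube3_mid, tube4_mid and the z axis of carrier, either way round below 0.3 rad and z of tube2_mid in the frame of carrier between 0.035 and 0.056 m and x of tube2_mid in the frame of carrier between -0.036 and 0.036 m and y of tube2_mid in the frame of carrier between -0.062 and 0.062 m and z of tube3_mid in the frame of carrier between 0.035 and 0.056 m and x of tube3_mid in the frame of carrier between -0.036 and 0.036 m and y of tube3_mid in the frame of carrier between -0.062 and 0.062 m and z of tube4_mid in the frame of carrier between 0.035 and 0.056 m and x of tube4_mid in the frame of carrier between -0.036 and 0.036 m and y of tube4_mid in the frame of carrier between -0.062 and 0.062 m), for 0.3 s.
2. the empty hook hangs still and straight down (within 0.06 rad, slower than 0.25 rad/s) for 0.8 s, untouched (value of joint hook between -0.06 and 0.06 rad and velocity of joint hook between -0.25 and 0.25 rad/s and contact force between each of the arm, the fingers and hook below 0.05 N and contact force between hook and carrier below 0.05 N), for 0.8 s.
3. the loaded carrier hangs by its peak in the hook, released (distance between carrier_peak and hook_seat below 0.014 m and contact force between hook and carrier above 1 N and angle between carrier's own z axis and vertical below 0.2 rad and contact force between each of the arm, the fingers and carrier below 0.1 N), for 0.4 s.
4. the lever stands in the green notch (value of joint lever between 1.03 and 1.27 rad), for 0.2 s.
At the end, for the whole second after the job is handed in: Tubes seated in the carrier (centre 35 to 56 mm above its underside, within 0.3 rad of upright in it); carrier hanging free, peak within 14 mm of the hook's seat point, tilt under 0.2 rad, slower than 0.12 m/s; lever at 1.03 to 1.27 rad, released (all of step 1 and all of step 3 and all of step 4 and linear speed of carrier below 0.12 m/s and contact force between the fingers and lever below 0.1 N); the robot touches nothing.
It fails at once if the reagent is moved more than 30 mm or tipped (distance of reagent_mid from where it was at the start of the episode above 0.03 m or angle between reagent_mid's own z axis and vertical above 0.5 rad).
It fails at once if the pot is moved more than 30 mm or tipped (distance of pot_mid from where it was at the start of the episode above 0.03 m or angle between pot_mid's own z axis and vertical above 0.5 rad).
It fails at once if the beaker is moved more than 30 mm or tipped (distance of beaker_mid from where it was at the start of the episode above 0.03 m or angle between beaker_mid's own z axis and vertical above 0.5 rad).
It fails at once if the carrier is tipped more than 0.8 rad (angle between carrier's own z axis and vertical above 0.8 rad).
Of tube1, tube2, tube3, tube4 only 2 to 4 are there at a start; the rules pass over those that are not, and their reading is None.
At some moment in a run one of carrier may be knocked a few centimetres aside while the robot is not near it.
It also fails if it takes over 210 s, if anything falls off the work surface, if the arm or the gripper's body presses on something with over 40 N, if the wrist force passes 120 N, or if a joint passes its speed limit or range.

ROBOT

A 6-joint arm with a two-finger parallel gripper is mounted at the origin on the work surface. World frame = base frame: x ahead of the robot, y to its left, z up, the work surface at z = 0. Lengths are in m, angles in degrees, forces in N, time in s.
With the tool pointing down it reaches from about 0.4 to 0.825 m from the base axis. Payload 7 kg.
Tool frame: the origin (TCP) lies at the very end of the fingers, on their centre line; the grasp point (between the pads) lies 19 mm behind it (r.grasp_offset is the z of the grasp point in the tool frame, in m); z points along the fingers, y is the direction in which the jaws open and shut (so a half turn about z gives the same grasp; the last joint's range is limited). The gripper opens to 88 mm and grips with 3 to 60 N. Pads are 19 mm wide; open, the fingers measure 130 mm over their backs; the gripper's body (78 mm by 193 mm) begins 47 mm behind the grasp point.
Start: joints at [86.866, 20.546, 0.682, 0, -70.136, -16.507], TCP at [0.227, 0.636, 0.227] pointing down, gripper open.
Joint ranges: [-176.03, 176.03], [-82.01, 121.73], [-58.28, 71.71], [-173.87, 95.51], [-174.79, -0.11], [-173.66, 173.66]. Speed limits (degrees/s): [136.94, 136.94, 172.46, 180, 180, 180].

INTERFACE

Orientations are given as [roll, pitch, yaw] about the fixed x, y, z axes, in that order (R = Rz(yaw) Ry(pitch) Rx(roll)).
In Python, from plant import r gives the robot as it stands.
- The arm moves only by the tool carry_out, never from a script. Its argument "plan" is a list of rows, each a list of 6 numbers: the shift along the world's x, y, z in m, then the turn, a rotation vector about the world's x, y, z in rad. In form: [[tx, ty, tz, wx, wy, wz], ...]. A call has 1 to 12 rows; each row shifts and turns the pose as measured when the row begins; what a row does not reach is not made up. A row lasts 1/12 s, in which the tool goes at most 41.7 mm and 7.16 degrees, less where a joint would pass 70% of its speed; a pose out of reach is approached as far as the arm can. A call with a gripper value outside its range is refused whole. "fingers" is the closure, from -1 (fully open) to 1 (shut), set as the call begins (left out, the last holds). The fingers move at their own pace and stop on an object; "force" is the grip in N (left out, the last holds). Time passes only in rows, so rows that do not move let the fingers close. It gives the time, the measured TCP pose, the force and the opening at its end, in the units of the state.
- r.get_state(): the state, without advancing time (a new reading comes with each control period).
- r.capture(name): name is "scene" or "top"; returns the picture (420x560x3 uint8, red, green, blue); there is no depth.
- r.camera_model(name): a dict with "fov_y" (degrees; the focal length in pixels is half the picture's height over the tangent of half this angle, whatever the lens; pixels are square), "cx", "cy" (the principal point, pixels), "k1" (the pictures are not rectified: a ray, as slopes to the right and down, at radius r is drawn at 1 + k1 r^2 times it, then the intrinsics apply), "R" (3x3) and "t" (3): a world point X has camera coordinates R X + t. Camera axes: x right, y down, z forward; pixel columns grow to the right and rows downward; lengths in m; the calibration is good to about 2 mm. A picture is of the moment at which its call begins. camera_model takes no time and is no camera call.
- r.close_job(): hands the job in, once; it reports no verdict.
The state is a dict: "time_s": time; "joints": joint angles; "qd": joint speeds; "joint_torque": joint torques, N m; "tcp_pos": TCP position; "eef_rot": TCP orientation; "contact_force": force on the tool from outside, world axes, zero at the start; "moment": the same for the moment, N m; "gripper_width": finger opening in m.
Only numpy, scipy, OpenCV 4.12 (cv2) and the standard library are available. Lean on these libraries where they do the work, as an engineer would, in place of code of your own. Each camera call takes 0.05 s, during which the arm holds its last target.

## Working session

There is one attempt and no reset: what is moved stays moved. The work goes in short steps, Python scripts to look and compute and a tool call to move; the robot and the scene stay as the last step left them, time stands still between calls to the robot, and variables do not carry over. Pictures are saved under pics/ and viewed, and the job is handed in when it is done.

Besides the shell and the picture viewer there is one more tool, called after "Request:" as name(argument=value, ...) on one line, values as JSON. carry_out: Moves the arm, as the interface text tells. Its arguments: {"type":"object","properties":{"plan":{"type":"array"},"fingers":{"type":"number"},"force":{"type":"number"}},"required":["plan"]}

```bash
ls; mkdir -p pics; python3 - <<'E'
from plant import r
import cv2,json
for n in("scene","top"):
    im=r.capture(n); cv2.imwrite(f"pics/{n}0.png",im[:,:,::-1])
    m=r.camera_model(n); print(n,m)
print(r.get_state(), r.grasp_offset)
E
```

```text
pics
scene {'fov_y': 55.01261962732821, 'cx': 277.9902865511019, 'cy': 206.3668333350987, 'k1': -0.030889827366325482, 'R': array([[ 0.25648548,  0.96654058, -0.00380832],
       [ 0.79976446, -0.21443831, -0.56070761],
       [-0.54276331,  0.14076761, -0.82800511]]), 't': array([-0.19882038, -0.29381125,  1.50344637])}
top {'fov_y': 53.28231603489303, 'cx': 279.90291227842863, 'cy': 212.30966532033392, 'k1': 0.02196957050944727, 'R': array([[ 0.02669936, -0.99963197, -0.00480306],
       [-0.99907835, -0.02652242, -0.03374924],
       [ 0.03360943,  0.00569971, -0.99941879]]), 't': array([0.04039855, 0.52698392, 1.22885887])}
{'time_s': 0.1, 'joints': array([ 8.68651360e+01,  2.05877364e+01,  6.40057883e-01, -1.86513320e-02,
       -7.01368906e+01, -1.65090276e+01]), 'qd': array([ 0.04378971, -0.08214256,  0.11209168,  0.04881716, -0.00217489,
       -0.12165388]), 'joint_torque': array([-1.64471745e-03, -5.84161484e+01,  2.93753994e+01,  7.01564893e+00,
        1.01642171e-02, -4.62077446e-05]), 'tcp_pos': array([0.22676607, 0.63530388, 0.2257168 ]), 'eef_rot': array([ 1.79913934e+02, -7.22239387e-03, -1.96502364e+01]), 'contact_force': array([ 0.20084409,  0.04215831, -1.1517115 ]), 'moment': array([-0.04891113, -0.01540629, -0.00764982]), 'gripper_width': 0.08808377950348885} -0.0188
```

View pics/scene0.png

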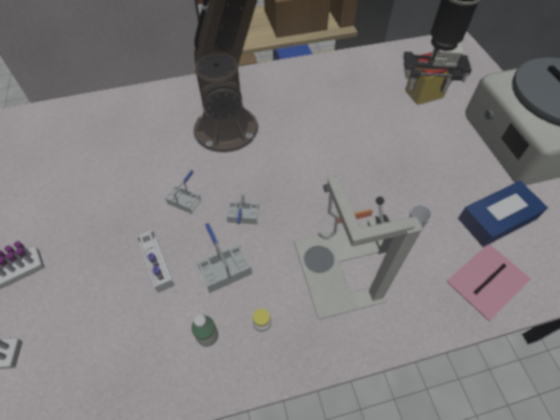

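View pics/top0.png

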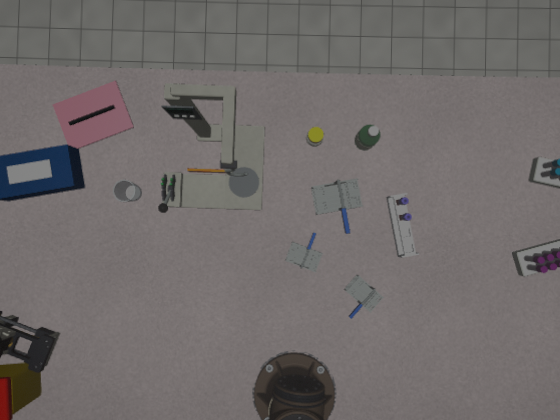

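```bash
cat > h.py <<'E'
import numpy as np,cv2
from plant import r
def cam(n):
    m=r.camera_model(n); f=210/np.tan(np.radians(m['fov_y'])/2); return m,f
def ray(n,u,v):
    m,f=cam(n); d=np.array([(u-m['cx'])/f,(v-m['cy'])/f]); rd=np.hypot(*d); x=rd
    for _ in range(20): x=rd/(1+m['k1']*x*x)
    s=d*(x/rd if rd>0 else 1); R=np.array(m['R']); t=np.array(m['t'])
    o=-R.T@t; w=R.T@np.array([s[0],s[1],1]); return o,w/np.linalg.norm(w)
def pl(n,u,v,z):
    o,w=ray(n,u,v); return o+w*(z-o[2])/w[2]
def proj(n,X):
    m,f=cam(n); c=np.array(m['R'])@np.asarray(X,float)+m['t']; s=c[:2]/c[2]; k=1+m['k1']*(s@s)
    return np.array([m['cx'],m['cy']])+f*s*k
def tri(uv1,uv2,n1='scene',n2='top'):
    o1,d1=ray(n1,*uv1); o2,d2=ray(n2,*uv2)
    A=np.c_[d1,-d2]; s=np.linalg.lstsq(A,o2-o1,rcond=None)[0]
    p,q=o1+s[0]*d1,o2+s[1]*d2; return (p+q)/2,np.linalg.norm(p-q)
def crop(im,name,u0,u1,v0,v1,s):
    cv2.imwrite(f"pics/{name}.png",cv2.resize(im[v0:v1,u0:u1,::-1],None,fx=s,fy=s,interpolation=cv2.INTER_CUBIC))
E
python3 - <<'E'
from h import *
t=cv2.imread('pics/top0.png')[:,:,::-1]; s=cv2.imread('pics/scene0.png')[:,:,::-1]
crop(t,'c1',280,440,110,260,5); crop(t,'c2',110,280,70,230,5)
crop(s,'c3',130,290,160,350,4); crop(s,'c4',290,450,170,320,5)
E
```

```text
(no output)
```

View pics/c1.png

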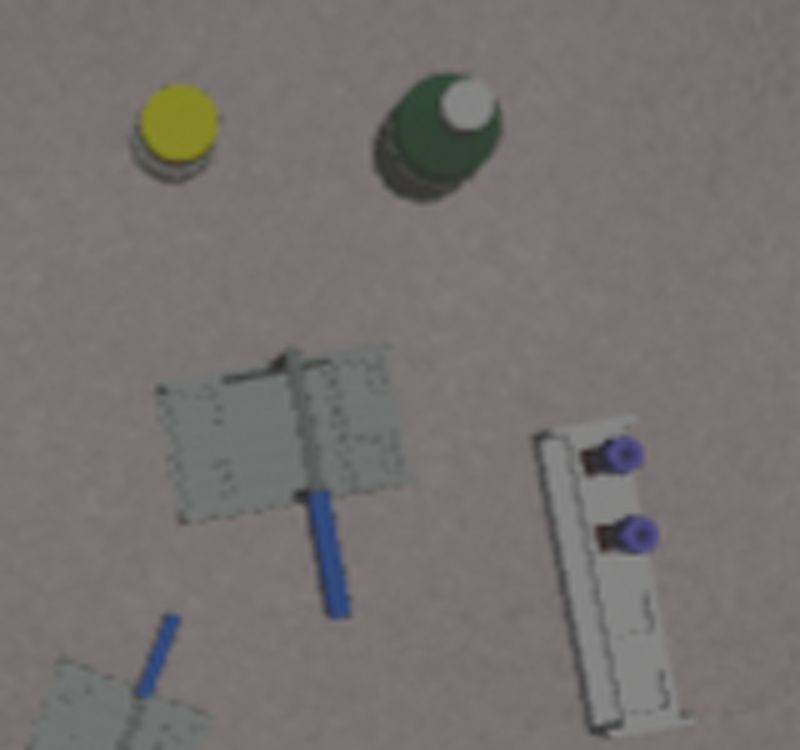

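View pics/c2.png

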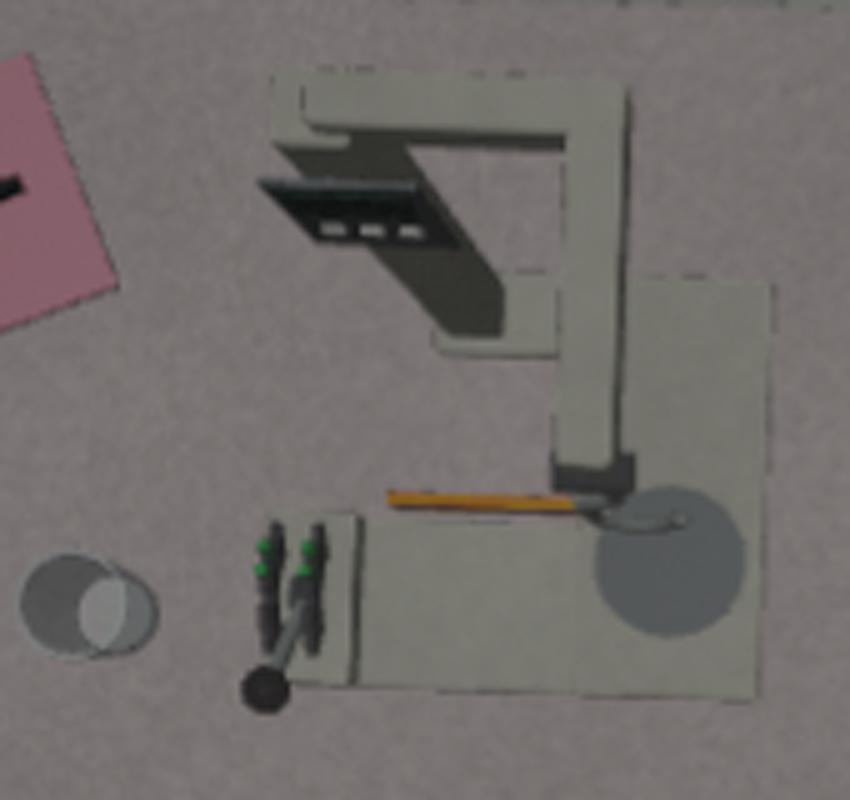

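View pics/c3.png

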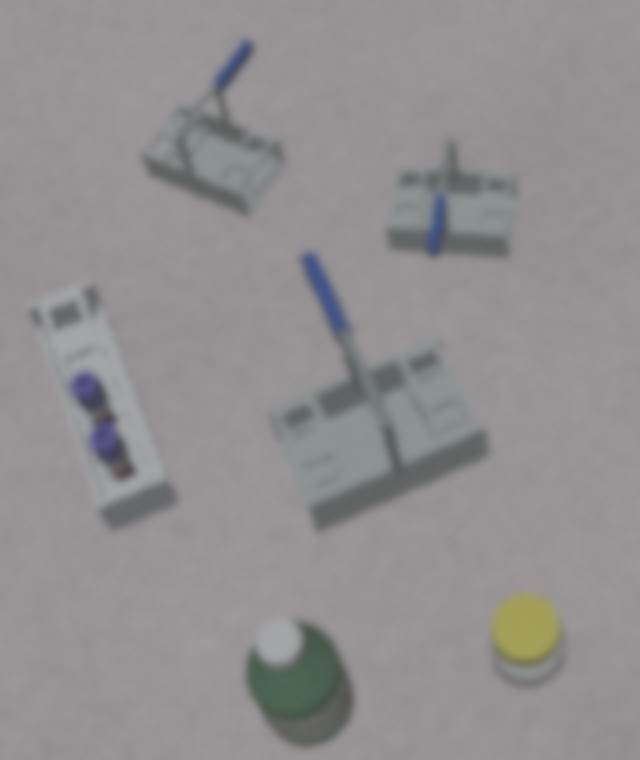

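View pics/c4.png

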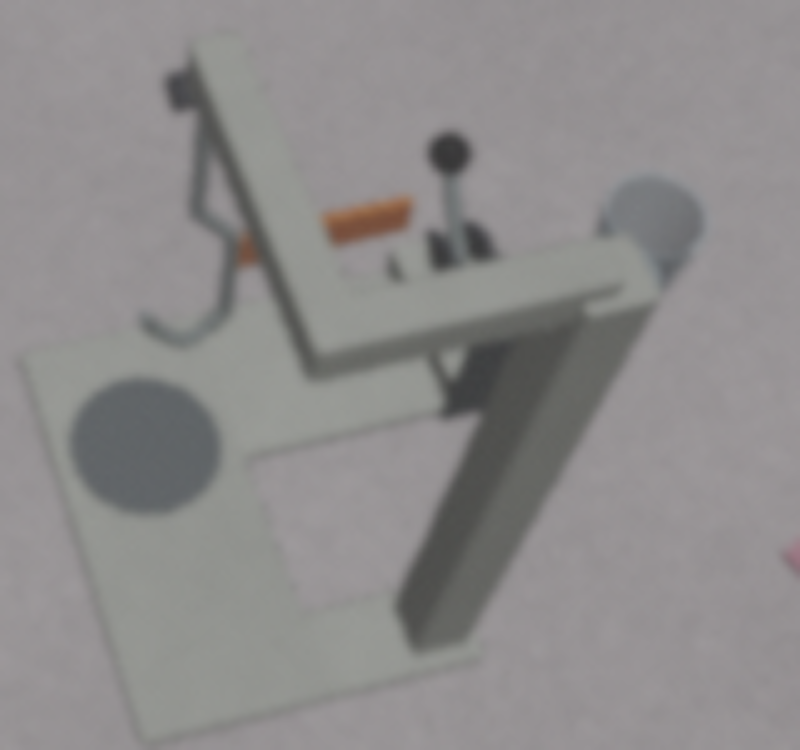

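```bash
cat >> h.py <<'E'
def blobs(im,lo,hi,mina=8):
    hsv=cv2.cvtColor(np.ascontiguousarray(im),cv2.COLOR_RGB2HSV)
    m=cv2.inRange(hsv,lo,hi); n,l,s,c=cv2.connectedComponentsWithStats(m)
    return [(c[i].round(1),s[i,4],s[i,:4],l==i) for i in range(1,n) if s[i,4]>=mina]
E
python3 - <<'E'
from h import *
I={n:cv2.imread(f'pics/{n}0.png')[:,:,::-1] for n in('top','scene')}
for n in I:
    for nm,lo,hi in(('violet',(115,70,50),(135,255,255)),('blue',(105,120,60),(118,255,255)),('orange',(5,150,80),(18,255,255)),('yellow',(25,150,80),(32,255,255)),('green',(50,80,30),(80,255,255))):
        for b in blobs(I[n],lo,hi): print(n,nm,b[0],b[1],b[2], pl(n,*b[0],0.1).round(3))
# carrier deck corners
for c in((158,388),(388,348),(408,485),(182,522)):
    print(pl('top',280+c[0]/5-.4,110+c[1]/5-.4,0.048).round(4))
for c in((276,410),(440,345),(487,432),(313,510)):
    print('s',pl('scene',130+c[0]/4-.4,160+c[1]/4-.4,0.048).round(4))
E
```

```text
top violet [404.  200.5] 38 [401 198   7   6] [ 0.564 -0.284  0.1  ]
top violet [407.  216.6] 40 [403 214   8   6] [ 0.52  -0.293  0.1  ]
top blue [ 37.4 171.3] 2122 [  0 145  74  53] [0.617 0.72  0.1  ]
top blue [345.1 220.2] 92 [342 208   8  25] [ 0.506 -0.125  0.1  ]
top blue [311.2 240.7] 36 [308 233   7  16] [ 0.447 -0.034  0.1  ]
top blue [355.3 310.6] 43 [350 304  12  14] [ 0.262 -0.158  0.1  ]
top orange [190.3 169.5] 11 [188 169   6   2] [0.634 0.303 0.1  ]
top orange [206.8 170. ] 47 [195 169  27   3] [0.634 0.258 0.1  ]
top yellow [315.4 134.3] 172 [309 127  14  15] [ 0.74  -0.038  0.1  ]
scene violet [276.8  54.5] 11 [275  50   6   9] [-0.243  0.266  0.1  ]
scene violet [483.6 238.5] 24 [481 233   6  11] [0.714 0.612 0.1  ]
scene violet [151.  256.6] 28 [148 254   6   6] [ 0.53  -0.292  0.1  ]
scene violet [155.7 269.3] 36 [153 266   6   8] [ 0.571 -0.283  0.1  ]
scene blue [293.1  51.2] 272 [277  45  34  13] [-0.247  0.334  0.1  ]
scene blue [506.7 210.1] 1505 [469 182  77  55] [0.647 0.729 0.1  ]
scene blue [210.5 232.3] 23 [207 225   8  16] [ 0.496 -0.122  0.1  ]
[ 0.5988 -0.0336  0.048 ]
[ 0.6252 -0.1648  0.048 ]
[ 0.5469 -0.1778  0.048 ]
[ 0.5223 -0.0492  0.048 ]
s [ 0.5519 -0.1731  0.048 ]
s [ 0.5307 -0.0501  0.048 ]
s [ 0.607  -0.0324  0.048 ]
s [ 0.6334 -0.1601  0.048 ]
```

```bash
python3 - <<'E'
from h import *
I={n:cv2.imread(f'pics/{n}0.png')[:,:,::-1] for n in('top','scene')}
print(tri((151,256.6),(407,216.6)),tri((155.7,269.3),(404,200.5)))
# blue handles big with looser mask
for n,(u0,u1,v0,v1) in {'top':(335,355,203,240),'scene':(200,222,218,250)}.items():
    c=I[n][v0:v1,u0:u1].astype(int); m=(c[:,:,2]-c[:,:,0]>25)
    v,u=np.nonzero(m); P=np.c_[u+u0,v+v0].astype(float); w=(c[:,:,2]-c[:,:,0])[m]
    ce=(P*w[:,None]).sum(0)/w.sum(); d=np.linalg.svd(P-P.mean(0))[2][0]; q=(P-P.mean(0))@d
    print(n,len(u),ce,P.mean(0)+d*q.min(),P.mean(0)+d*q.max())
    if n=='top': t=ce
    else: s=ce
print(tri(s,t))
def model(cx,cy,yaw):
    c,s_=np.cos(yaw),np.sin(yaw); T=lambda x,y,z:(cx+c*x-s_*y,cy+s_*x+c*y,z)
    L=[]
    for z in(0,.048):
        q=[(.04,.067),(-.04,.067),(-.04,-.067),(.04,-.067)]
        L+=[(T(*q[i],z),T(*q[(i+1)%4],z)) for i in range(4)]
    b=[(-.038,0,.048),(-.038,0,.112),(0,0,.12),(.038,0,.112),(.038,0,.048)]
    L+=[(T(*b[i]),T(*b[i+1])) for i in range(4)]
    L+=[(T(-.038,0,.108),T(-.107,0,.108))]
    for x in(-.022,.022):
        for y in(-.048,.048):
            q=[(x+a,y+b) for a,b in((.011,.011),(-.011,.011),(-.011,-.011),(.011,-.011))]
            L+=[(T(*q[i],.048),T(*q[(i+1)%4],.048)) for i in range(4)]
    return L
for n,(u0,u1,v0,v1) in {'top':(300,375,170,240),'scene':(190,260,215,295)}.items():
    im=cv2.resize(np.ascontiguousarray(I[n][v0:v1,u0:u1,::-1]),None,fx=7,fy=7,interpolation=cv2.INTER_CUBIC)
    im=np.clip(im*1.6,0,255).astype(np.uint8)
    for a,b in model(.5765,-.105,np.radians(11.3)):
        f=lambda X:tuple(int(x) for x in ((proj(n,X)-(u0,v0))*7+3))
        cv2.line(im,f(a),f(b),(0,0,255),1)
    cv2.imwrite(f'pics/ov_{n}.png',im)
E
```

```text
(array([ 0.52079627, -0.2961743 ,  0.0849783 ]), np.float64(0.0028031087737002357)) (array([ 0.56487724, -0.28625262,  0.08866536]), np.float64(0.002530717317282542))
top 113 [345.31936437 220.30839544] [343.07831712 207.98586562] [347.57407437 232.89639324]
scene 85 [210.77513966 232.61824953] [206.56395686 223.19678504] [215.04136917 241.98133021]
(array([ 0.50548008, -0.12218212,  0.11383726]), np.float64(0.002457753065803489))
```

View pics/ov_top.png

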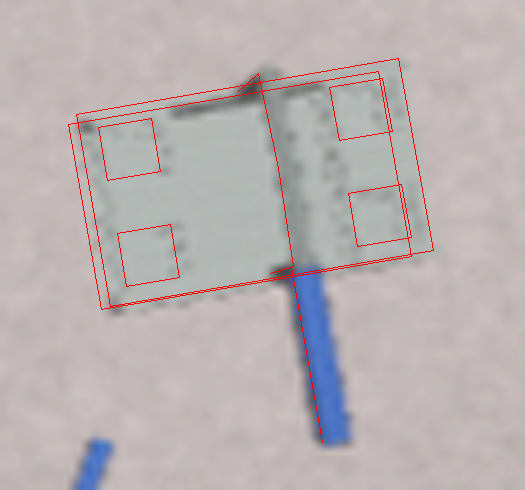

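View pics/ov_scene.png

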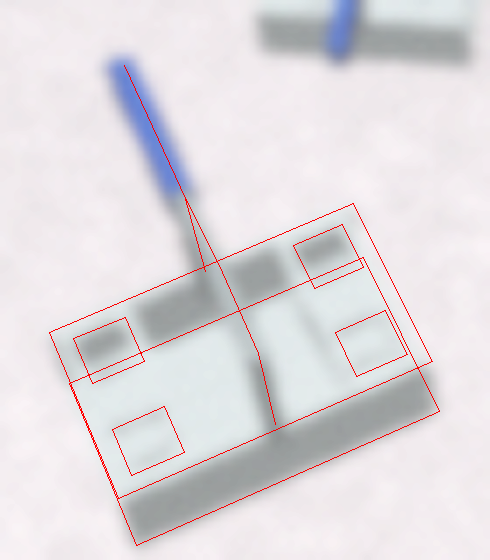

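Request:
carry_out(plan=[[0.01,-0.033,0.008,0,0,0.03],[0.01,-0.033,0.008,0,0,0.03],[0.01,-0.033,0.008,0,0,0.03],[0.01,-0.033,0.008,0,0,0.03],[0.01,-0.033,0.008,0,0,0.03],[0.01,-0.033,0.008,0,0,0.03],[0.01,-0.033,0.008,0,0,0.03],[0.017,-0.033,0,0,0,0.03],[0.017,-0.033,0,0,0,0.03],[0.017,-0.033,0,0,0,0.03],[0.017,-0.033,0,0,0,0.03],[0.017,-0.033,0,0,0,0.03]], fingers=-1)

```text
time_s: 1.1
tcp_pos: [0.3806, 0.2236, 0.2757]
eef_rot: [179.3, -0.1, 2.4]
contact_force: [0.3, 0.0, 0.6]
gripper_width: 0.0876
```

```bash
python3 - <<'E'
from h import *
# handle yaw, and balance geometry estimates
a=pl('top',343.08,207.99,.108);b=pl('top',347.57,232.9,.108);d=a-b;print('handle',a,b,np.degrees(np.arctan2(d[1],d[0])))
a=pl('scene',206.56,223.2,.108);b=pl('scene',215.04,241.98,.108);d=b-a;print(a,b,np.degrees(np.arctan2(d[1],d[0])))
# balance: base corners (top crop c2 5x offset 110,70), z=.014
for c in((770,285),(757,695),(665,560)): print('base',pl('top',110+c[0]/5-.4,70+c[1]/5-.4,.014))
# overhead arm top corners? underside 370; knob
t=(110+265/5-.4,70+690/5-.4); s=(290+450/5-.4,170+153/5-.4); print('knob',tri(s,t))
E
```

```text
handle [ 0.53869271 -0.11749697  0.108     ] [ 0.47140768 -0.13110166  0.108     ] 11.43080153980225
[ 0.46851539 -0.12763754  0.108     ] [ 0.53472313 -0.11481993  0.108     ] 10.956735488658461
base [0.77830981 0.10946254 0.014     ]
base [0.53500811 0.11035321 0.014     ]
base [0.61332932 0.16691645 0.014     ]
knob (array([0.52669905, 0.3716892 , 0.11690315]), np.float64(0.002086581487410818))
```

Request:
carry_out(plan=[[0.008,-0.037,0,0,0,0.02],[0.008,-0.037,0,0,0,0.02],[0.008,-0.037,0,0,0,0.02],[0.008,-0.037,0,0,0,0.02],[0.008,-0.037,0,0,0,0.02],[0.008,-0.037,0,0,0,0.02],[0,-0.04,0,0,0,0.02],[0,-0.04,0,0,0,0.02],[0.01,-0.04,-0.005,0,0,0.01],[0.01,-0.04,-0.005,0,0,0.01],[0.01,-0.04,-0.005,0,0,0],[0.02,-0.03,-0.005,0,0,0]])

```text
time_s: 2.1
tcp_pos: [0.4738, -0.2473, 0.2574]
eef_rot: [179.4, -0.5, 13.5]
contact_force: [1.0, 0.9, 1.1]
gripper_width: 0.0875
```

Request:
carry_out(plan=[[0.02,-0.02,-0.02,0,0,0],[0.02,-0.02,-0.02,0,0,0],[0,0,0,0,0,0],[0,0,0,0,0,0]])

```text
time_s: 2.43
tcp_pos: [0.5155, -0.297, 0.2114]
eef_rot: [179.5, -0.2, 13.1]
contact_force: [-0.2, 0.6, -0.1]
gripper_width: 0.0874
```

Request:
carry_out(plan=[[0.0055,0.001,-0.03,0,0,0],[0,0,-0.035,0,0,0],[0,0,-0.035,0,0,0],[0,0,-0.025,0,0,0],[0,0,-0.018,0,0,0],[0,0,0,0,0,0]])

```text
time_s: 2.93
tcp_pos: [0.5205, -0.2942, 0.0667]
eef_rot: [179.3, -0.5, 13.1]
contact_force: [-1.0, 0.1, -0.4]
gripper_width: 0.0877
```

```bash
python3 - <<'E'
from h import *
for n,b in {'top':(370,450,170,270),'scene':(110,210,200,310)}.items():
    im=r.capture(n); crop(im,'g1'+n,*b,6)
s=r.get_state(); print(s['tcp_pos'],s['eef_rot'])
E
```

```text
[ 0.52291045 -0.29510305  0.07041459] [179.13167008  -0.71242787  13.17772664]
```

View pics/g1scene.png

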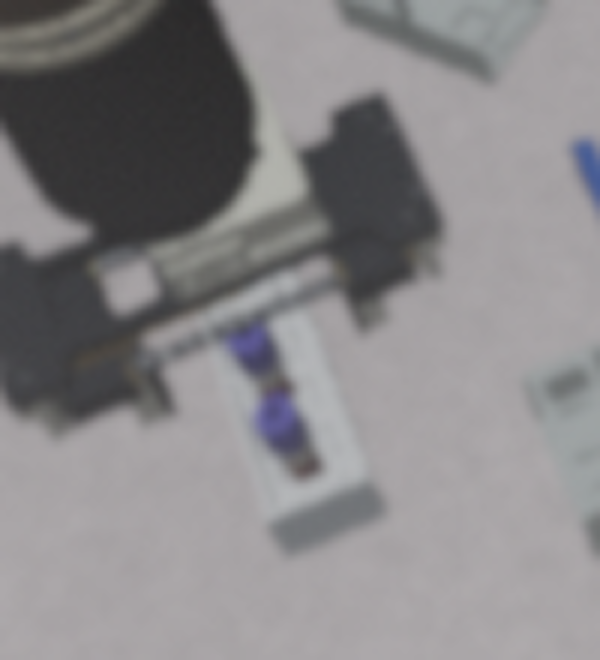

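Request:
carry_out(plan=[[-0.001,0,-0.005,0.01,0.01,0],[0,0,0,0,0,0],[0,0,0,0,0,0],[0,0,0,0,0,0],[0,0,0,0,0,0],[0,0,0,0,0,0],[0,0,0,0,0,0],[0,0,0,0,0,0]], fingers=1, force=20)

```text
time_s: 3.7
tcp_pos: [0.527, -0.2959, 0.0744]
eef_rot: [179.5, -1.0, 13.3]
contact_force: [0.1, -0.3, -0.1]
gripper_width: 0.0398
```

Request:
carry_out(plan=[[-0.003,0,-0.006,0,0,0],[-0.002,0,-0.004,0,0,0]])

```text
time_s: 3.87
tcp_pos: [0.5226, -0.2961, 0.0647]
eef_rot: [179.4, -1.1, 13.3]
contact_force: [0.2, 0.5, -0.4]
gripper_width: 0.0266
```

Request:
carry_out(plan=[[0,0,0,0,0,0],[0,0,0,0,0,0],[0,0,0,0,0,0]])

```text
time_s: 4.12
tcp_pos: [0.5215, -0.296, 0.0635]
eef_rot: [179.5, -1.0, 13.3]
contact_force: [0.7, 1.7, 2.7]
gripper_width: 0.0195
```

Request:
carry_out(plan=[[0,0,0.02,0,0.01,0],[0,0,0.03,0,0.007,0],[0,0,0.035,0,0,0],[0,0,0.035,0,0,0],[0,0,0.02,0,0,0]])

```text
time_s: 4.53
tcp_pos: [0.516, -0.2942, 0.2012]
eef_rot: [-179.8, 0.8, 13.2]
contact_force: [0.7, -0.2, 0.3]
gripper_width: 0.0193
```

```bash
python3 - <<'E'
from h import *
for n,b in {'top':(300,440,160,280),'scene':(110,260,190,310)}.items():
    im=r.capture(n); crop(im,'g2'+n,*b,5)
s=r.get_state(); print(s['tcp_pos'],s['eef_rot'],s['joints'],s['gripper_width'])
E
```

```text
[ 0.51721156 -0.29458687  0.20208152] [-179.95214851    0.57528716   13.22142627] [-10.73910597  14.35276933 -11.49928071   0.21005537 -64.69324582
 113.86959707] 0.019510268236114264
```

View pics/g2scene.png

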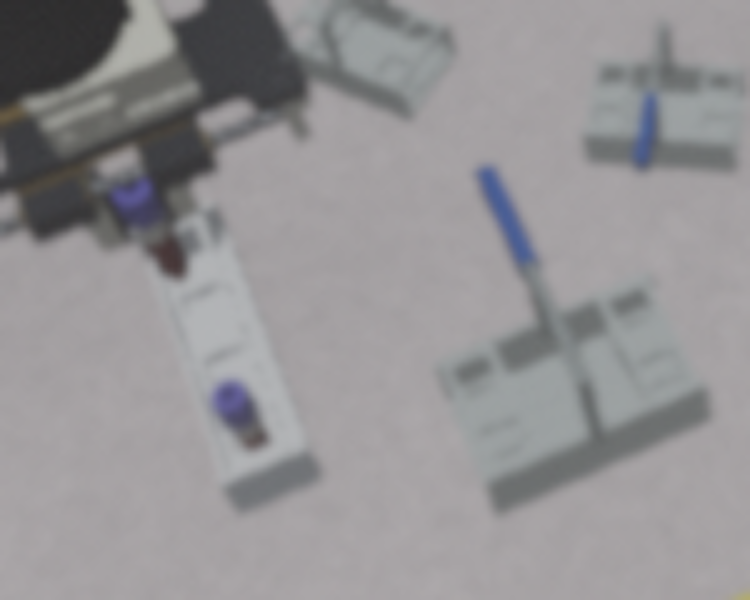

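View pics/g2top.png

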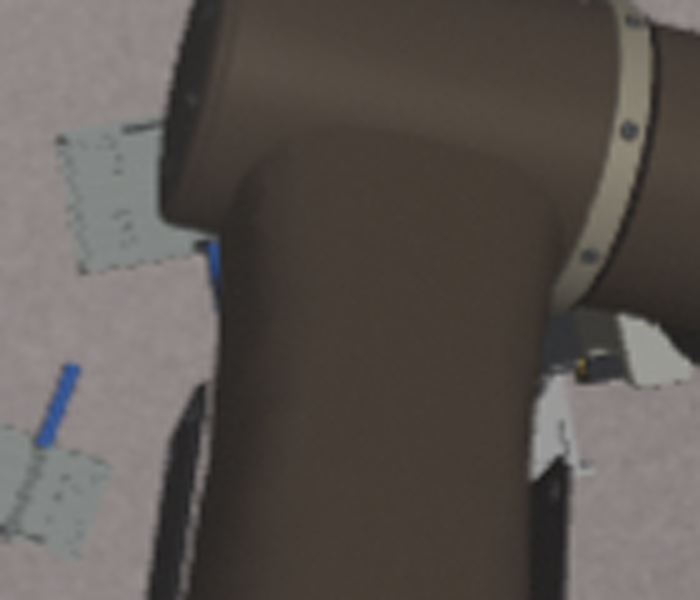

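Request:
carry_out(plan=[[0.004,0.011,0,0,0,-0.123],[0.004,0.011,0,0,0,-0.123],[0.004,0.011,0,0,0,-0.123],[0.004,0.011,0,0,0,-0.123],[0.004,0.011,0,0,0,-0.123],[0.004,0.011,0,0,0,-0.123],[0.004,0.011,0,0,0,-0.123],[0.004,0.011,0,0,0,-0.123],[0.004,0.011,0,0,0,-0.123],[0.004,0.011,0,0,0,-0.123],[0.004,0.011,0,0,0,-0.123],[0.004,0.011,0,0,0,-0.123]])

```text
time_s: 5.63
tcp_pos: [0.5613, -0.1567, 0.1924]
eef_rot: [179.7, 1.1, -72.8]
contact_force: [0.5, 0.2, 0.3]
gripper_width: 0.0191
```

Request:
carry_out(plan=[[0,0,0,0,0,-0.1],[0,0,0,0,0,0],[0,0,0,0,0,0]])

```text
time_s: 5.88
tcp_pos: [0.5607, -0.1543, 0.1894]
eef_rot: [179.5, 1.2, -78.9]
contact_force: [-0.6, 0.3, -1.0]
gripper_width: 0.0195
```

Request:
carry_out(plan=[[0.0025,-0.004,0,-0.019,-0.013,0],[0,0,0,0,0,0]])

```text
time_s: 6.05
tcp_pos: [0.563, -0.159, 0.1884]
eef_rot: [-180.0, -0.1, -78.6]
contact_force: [-0.0, -0.6, 0.1]
gripper_width: 0.0197
```

```bash
python3 - <<'E'
from h import *
for n,b in {'top':(280,420,150,270),'scene':(130,280,190,310)}.items():
    im=r.capture(n); crop(im,'g3'+n,*b,5)
    cv2.imwrite(f'pics/g3{n}_full.png',im[:,:,::-1])
s=r.get_state(); print(s['tcp_pos'],s['eef_rot'],s['joints'],s['gripper_width'])
E
```

```text
[ 0.56272579 -0.1587104   0.18850247] [ 1.79972842e+02  5.63718882e-03 -7.86550221e+01] [ 3.39830571e+00  1.37185821e+01 -1.41472883e+01 -2.06767162e-03
 -6.21618065e+01  7.94763954e+00] 0.019580035809340982
```

View pics/g3scene.png

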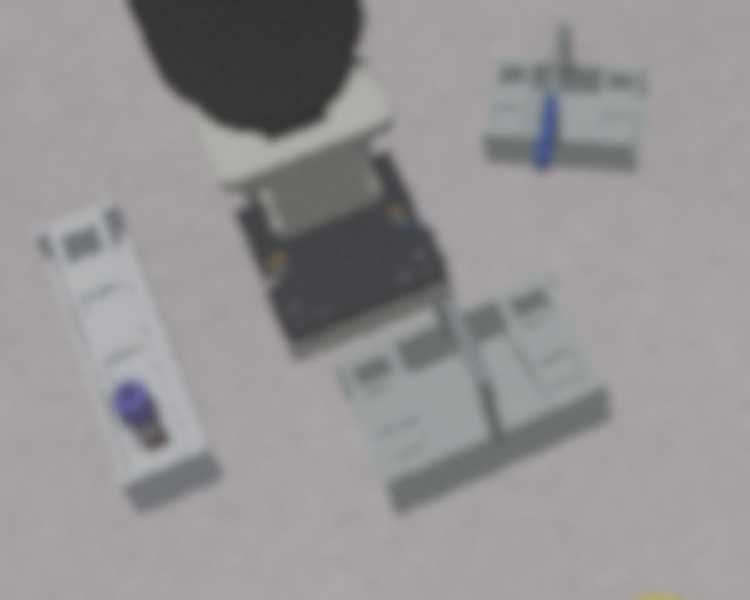

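View pics/g3top.png

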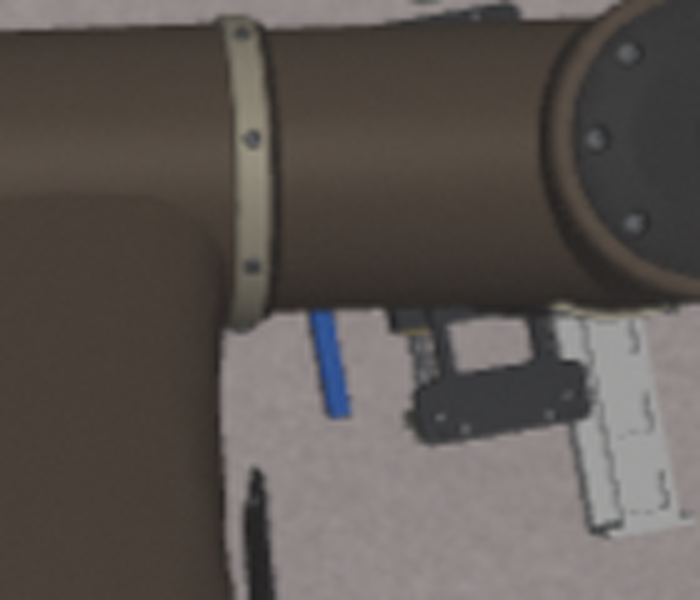

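Request:
carry_out(plan=[[0.0005,0.0005,-0.025,0,0,0],[0,0,-0.025,0,0,0],[0,0,-0.018,0,0,0],[0,0,0,0,0,0]])

```text
time_s: 6.48
tcp_pos: [0.5644, -0.1591, 0.1208]
eef_rot: [-179.7, -0.1, -78.4]
contact_force: [-1.1, 0.4, -0.6]
gripper_width: 0.0196
```

Request:
carry_out(plan=[[0,0,-0.005,0,0,0],[0,0,0,0,0,0]])

```text
time_s: 6.65
tcp_pos: [0.5643, -0.1595, 0.1159]
eef_rot: [-179.7, -0.1, -78.4]
contact_force: [0.2, -0.7, -0.1]
gripper_width: 0.0197
```

```bash
python3 - <<'E'
from h import *
im=r.capture('scene'); crop(im,'g4scene',180,260,220,300,8)
print([proj('scene',p).round(1) for p in((.5643,-.1595,.056),(.5643,-.1595,.134))], proj('scene',(.5633,-.1584,.048)))
E
```

```text
[array([203.6, 263.6]), array([199. , 250.5])] [204.38197712 264.42005598]
```

View pics/g4scene.png

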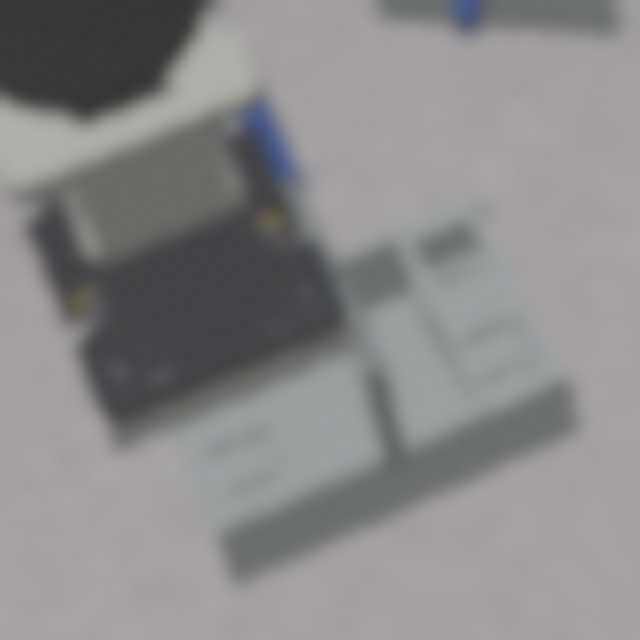

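```bash
python3 - <<'E'
from h import *
t=cv2.imread('pics/top0.png')[:,:,::-1]
im=t[160:235,305:370]; im=np.clip((im.astype(float)-90)*3.2,0,255).astype(np.uint8)
crop(im,'t5',0,65,0,75,8)
im=cv2.imread('pics/scene0.png')[:,:,::-1][222:292,190:262]; im=np.clip((im.astype(float)-80)*2,0,255).astype(np.uint8)
crop(im,'s5',0,72,0,70,8)
c,s=np.cos(np.radians(11.3)),np.sin(np.radians(11.3))
for x in(-.022,.022):
  for y in(-.048,.048):
    P=(.5755+c*x-s*y,-.107+s*x+c*y,.048); print(x,y,np.round(P,4),'top crop',(proj('top',P)-(305,160))*8+4,'scene crop',(proj('scene',P)-(190,222))*8+4)
E
```

```text
-0.022 -0.048 [ 0.5633 -0.1584  0.048 ] top crop [400.09275733 329.54085546] scene crop [119.1253952  343.42679433]
-0.022 0.048 [ 0.5445 -0.0642  0.048 ] top crop [135.50725161 375.11361988] scene crop [370.15669189 236.46528776]
0.022 -0.048 [ 0.6065 -0.1498  0.048 ] top crop [378.51603671 208.66892172] scene crop [163.59518057 447.06866504]
0.022 0.048 [ 0.5877 -0.0556  0.048 ] top crop [114.26388116 254.23559843] scene crop [418.61760097 335.99320232]
```

View pics/t5.png

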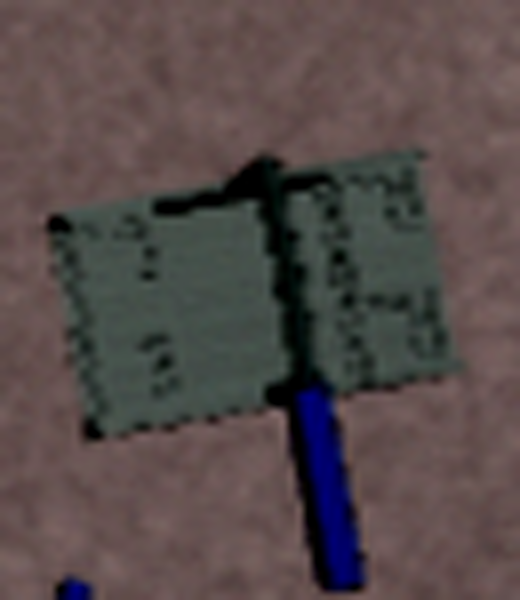

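View pics/s5.png

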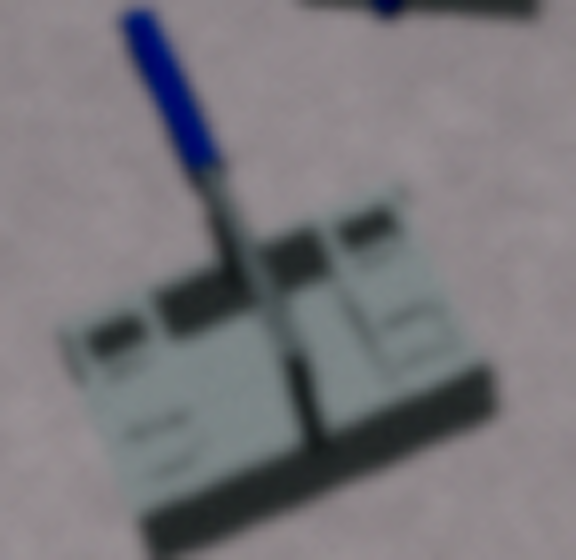

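Request:
carry_out(plan=[[-0.001,0.001,-0.005,0,0,0],[0,0,-0.006,0,0,0],[0,0,0,0,0,0]])

```text
time_s: 6.95
tcp_pos: [0.5659, -0.1588, 0.1081]
eef_rot: [-179.4, -0.2, -78.3]
contact_force: [-0.1, 0.1, -0.1]
gripper_width: 0.0192
```

Request:
carry_out(plan=[[0,0,-0.006,0,0,0],[0,0,-0.006,0,0,0],[0,0,0,0,0,0]])

```text
time_s: 7.2
tcp_pos: [0.5663, -0.1587, 0.0959]
eef_rot: [-179.3, -0.2, -78.3]
contact_force: [0.5, 0.6, -1.0]
gripper_width: 0.019
```

Request:
carry_out(plan=[[-0.003,0,-0.003,-0.0024,0.012,0],[0,0,-0.006,0,0,0],[0,0,0,0,0,0]])

```text
time_s: 7.45
tcp_pos: [0.5632, -0.1589, 0.086]
eef_rot: [179.9, -0.2, -78.3]
contact_force: [0.3, 0.0, -1.4]
gripper_width: 0.0195
```

Request:
carry_out(plan=[[-0.001,0,-0.006,0,0,0],[0,0,-0.006,0,0,0],[0,0,0,0,0,0]])

```text
time_s: 7.7
tcp_pos: [0.5623, -0.1589, 0.0727]
eef_rot: [179.9, -0.2, -78.3]
contact_force: [0.2, -0.7, -0.5]
gripper_width: 0.0196
```

Sliding in freely (foot about 13 mm up, past the guides). Continue to the floor.

Request:
carry_out(plan=[[0,0,-0.005,0,0,0],[0,0,-0.004,0,0,0],[0,0,-0.003,0,0,0]])

```text
time_s: 7.95
tcp_pos: [0.5649, -0.1598, 0.0625]
eef_rot: [-179.8, -0.4, -78.2]
contact_force: [-4.8, -0.8, 28.3]
gripper_width: 0.0194
```

Request:
carry_out(plan=[[0,0,-0.003,0,0,0],[0,0,-0.002,0,0,0]])

```text
time_s: 8.12
tcp_pos: [0.5676, -0.1613, 0.0622]
eef_rot: [-179.6, -0.7, -78.0]
contact_force: [-5.8, -1.2, 16.1]
gripper_width: 0.02
```

Request:
carry_out(plan=[[0,0,0.001,0,0,0],[0,0,0,0,0,0],[0,0,0,0,0,0]], fingers=0.1)

```text
time_s: 8.37
tcp_pos: [0.568, -0.1615, 0.0641]
eef_rot: [-179.5, -0.7, -78.0]
contact_force: [0.3, -0.3, -0.0]
gripper_width: 0.0347
```

Request:
carry_out(plan=[[0,0,0.01,0,0,0],[0,0,0.02,0,0,0],[0,0,0.03,0,0,0],[0,0,0.035,0,0,0],[0,0,0.03,0,0,0],[0,0,0.01,0,0,0]])

```text
time_s: 8.87
tcp_pos: [0.5631, -0.161, 0.201]
eef_rot: [179.8, -0.5, -78.0]
contact_force: [1.1, -0.4, 0.0]
gripper_width: 0.0395
```

Request:
carry_out(plan=[[0,-0.012,0,0,0,0.123],[0,-0.012,0,0,0,0.123],[0,-0.012,0,0,0,0.123],[0,-0.012,0,0,0,0.123],[0,-0.012,0,0,0,0.123],[0,-0.012,0,0,0,0.123],[0,-0.012,0,0,0,0.123],[0,-0.012,0,0,0,0.123],[0,-0.012,0,0,0,0.123],[0,-0.012,0,0,0,0.123],[0,-0.005,0,0,0,0.123],[0,0,0,0,0,0.123]], fingers=-0.8)

```text
time_s: 9.87
tcp_pos: [0.5646, -0.29, 0.2127]
eef_rot: [-179.5, -0.8, 7.9]
contact_force: [-0.5, 0.8, -0.0]
gripper_width: 0.0786
```

```bash
python3 - <<'E'
from h import *
im=r.capture('scene'); crop(im,'g6scene',130,260,200,300,6)
s=r.get_state(); print(s['tcp_pos'],s['eef_rot'])
for b in blobs(im,(115,70,50),(135,255,255)): print(b[0],b[1],b[2],pl('scene',*b[0],.085))
E
```

```text
[ 0.56453196 -0.28975891  0.21270574] [-179.53564666   -0.75666819    8.44010724]
[483.7 236.7] 9 [482 235   4   4] [0.70289944 0.62601769 0.085     ]
[485.6 241.5] 10 [484 240   5   4] [0.71825102 0.62297283 0.085     ]
[203. 259.] 31 [201 256   5   7] [ 0.56539761 -0.15674953  0.085     ]
[155.9 269.7] 30 [153 267   6   7] [ 0.56457551 -0.28530994  0.085     ]
```

View pics/g6scene.png

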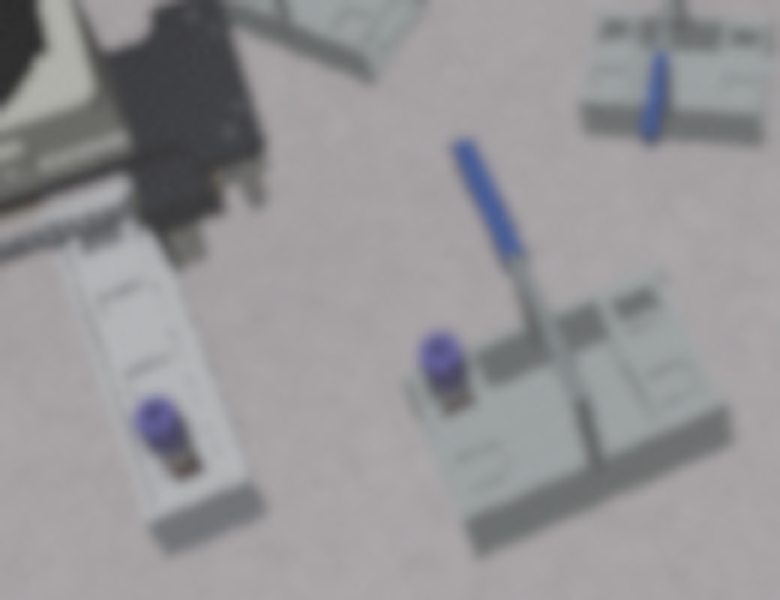

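Request:
carry_out(plan=[[0,0.003,-0.03,-0.008,0.012,0.08],[0,0,-0.035,0,0,0],[0,0,-0.035,0,0,0],[0,0,-0.03,0,0,0],[0,0,-0.015,0,0,0]])

```text
time_s: 10.33
tcp_pos: [0.5679, -0.2875, 0.0711]
eef_rot: [179.8, -0.7, 12.5]
contact_force: [-0.5, 0.7, -0.6]
gripper_width: 0.0788
```

Request:
carry_out(plan=[[0,0,0,0,0,0]])

```text
time_s: 10.42
tcp_pos: [0.5656, -0.2866, 0.0675]
eef_rot: [179.9, -0.4, 12.3]
contact_force: [-0.1, -0.1, -0.4]
gripper_width: 0.0791
```

Request:
carry_out(plan=[[-0.001,0,-0.003,0,0.005,0],[0,0,0,0,0,0],[0,0,0,0,0,0],[0,0,0,0,0,0],[0,0,0,0,0,0]], fingers=1, force=20)

```text
time_s: 10.83
tcp_pos: [0.5669, -0.2867, 0.0686]
eef_rot: [179.9, -0.3, 12.1]
contact_force: [0.4, -0.2, 0.3]
gripper_width: 0.0514
```

Request:
carry_out(plan=[[0,0,0,0,0,0],[0,0,0,0,0,0]])

```text
time_s: 11.0
tcp_pos: [0.5681, -0.287, 0.0707]
eef_rot: [179.8, -0.4, 12.1]
contact_force: [-0.2, 0.6, 1.0]
gripper_width: 0.0378
```

Request:
carry_out(plan=[[-0.003,0.001,-0.006,0,0.006,0],[0,0,0,0,0,0]])

```text
time_s: 11.17
tcp_pos: [0.5654, -0.2861, 0.0655]
eef_rot: [179.8, -0.2, 12.0]
contact_force: [-0.9, 0.6, -1.1]
gripper_width: 0.0241
```

Request:
carry_out(plan=[[0,0,0,0,0,0],[0,0,0,0,0,0],[0,0,0,0,0,0]])

```text
time_s: 11.42
tcp_pos: [0.5656, -0.2862, 0.0657]
eef_rot: [179.8, -0.2, 12.1]
contact_force: [0.4, 0.9, 1.7]
gripper_width: 0.0191
```

Request:
carry_out(plan=[[0,0,0.02,0,0,0],[0,0,0.035,0,0,0],[0,0,0.035,0,0,0],[0,0,0.035,0,0,0],[0,0,0.025,0,0,0],[0.002,0.01,0.005,0,0,-0.12],[0.002,0.015,0,0,0,-0.12],[0.002,0.015,0,0,0,-0.12],[0.002,0.02,0,0,0,-0.12],[0.002,0.02,0,0,0,-0.12],[0.002,0.02,0,0,0,-0.12],[0.002,0.02,0,0,0,-0.12]])

```text
time_s: 12.42
tcp_pos: [0.5748, -0.1642, 0.2255]
eef_rot: [-179.9, 0.1, -37.9]
contact_force: [0.2, -0.9, -0.2]
gripper_width: 0.0197
```

Request:
carry_out(plan=[[0.002,0.02,0.004,0,0,-0.12],[0.002,0.02,0.004,0,0,-0.12],[0.002,0.02,0.004,0,0,-0.12],[0.002,0.02,0.004,0,0,-0.12],[0.002,0.02,0,0,0,-0.12],[0,0,0,0,0,0]])

```text
time_s: 12.92
tcp_pos: [0.5835, -0.0564, 0.2406]
eef_rot: [-180.0, 0.3, -74.0]
contact_force: [-0.2, -0.2, 0.5]
gripper_width: 0.0193
```

Request:
carry_out(plan=[[0.004,0.001,0,0,0,-0.075],[0,0,0,0,0,0]])

```text
time_s: 13.08
tcp_pos: [0.5873, -0.0541, 0.2404]
eef_rot: [180.0, 0.3, -78.2]
contact_force: [0.3, 0.3, -0.3]
gripper_width: 0.0194
```

```bash
python3 - <<'E'
from h import *
im=r.capture('scene'); crop(im,'g7scene',190,262,222,292,8)
s=r.get_state(); print(s['tcp_pos'],s['eef_rot'])
E
```

```text
[ 0.58695738 -0.05435662  0.24036443] [179.96657987   0.30813008 -77.97207996]
```

View pics/g7scene.png

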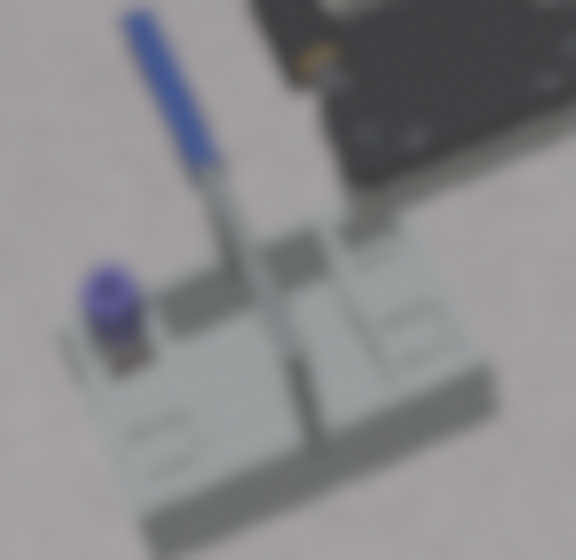

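Request:
carry_out(plan=[[0.0005,-0.001,-0.035,0,0,-0.01],[0,0,-0.035,0,0,0],[0,0,-0.035,0,0,0],[0,0,-0.012,0,0,0],[0,0,0,0,0,0]])

```text
time_s: 13.55
tcp_pos: [0.5872, -0.0584, 0.1215]
eef_rot: [-179.7, 0.3, -77.6]
contact_force: [-0.3, 0.2, -0.1]
gripper_width: 0.0193
```

Request:
carry_out(plan=[[0.0005,0.0025,-0.007,-0.005,0.003,-0.01],[0,0,-0.005,0,0,0],[0,0,0,0,0,0]])

```text
time_s: 13.8
tcp_pos: [0.5877, -0.0571, 0.1094]
eef_rot: [-180.0, -0.0, -78.0]
contact_force: [0.6, 0.4, 0.3]
gripper_width: 0.0196
```

Request:
carry_out(plan=[[0,0,-0.006,0,0,0],[0,0,-0.006,0,0,0],[0,0,0,0,0,0]])

```text
time_s: 14.05
tcp_pos: [0.5895, -0.0569, 0.0989]
eef_rot: [-179.7, -0.1, -77.9]
contact_force: [-0.1, 0.1, -0.2]
gripper_width: 0.0194
```

Request:
carry_out(plan=[[-0.002,0.001,-0.006,0,0.004,0],[0,0,-0.006,0,0,0],[0,0,0,0,0,0]])

```text
time_s: 14.3
tcp_pos: [0.588, -0.0556, 0.0868]
eef_rot: [-179.8, -0.0, -77.9]
contact_force: [-0.3, -0.4, 0.2]
gripper_width: 0.0196
```

Request:
carry_out(plan=[[-0.001,0.001,-0.006,0,0.004,0],[0,0,-0.005,0,0,0],[0,0,0,0,0,0]])

```text
time_s: 14.55
tcp_pos: [0.5873, -0.0548, 0.075]
eef_rot: [179.9, 0.0, -77.8]
contact_force: [-0.3, -1.4, -1.3]
gripper_width: 0.0194
```

Request:
carry_out(plan=[[0,0,-0.005,0,0,0],[0,0,-0.004,0,0,0],[0,0,-0.002,0,0,0]])

```text
time_s: 14.8
tcp_pos: [0.589, -0.0552, 0.0651]
eef_rot: [-179.9, -0.1, -77.8]
contact_force: [-4.7, -0.5, 27.4]
gripper_width: 0.0193
```

Seated against the floor (27 N). Release and lift.

Request:
carry_out(plan=[[0,0,0.001,0,0,0],[0,0,0,0,0,0],[0,0,0,0,0,0]], fingers=0.1)

```text
time_s: 15.05
tcp_pos: [0.5895, -0.0551, 0.0662]
eef_rot: [-179.8, -0.1, -77.7]
contact_force: [-0.5, -0.9, -0.3]
gripper_width: 0.034
```

Request:
carry_out(plan=[[0,0,0.01,0,0,0],[0,0,0.025,0,0,0],[0,0,0.035,0,0,0],[0,0,0.04,0,0,0],[-0.01,0,0.04,0,0,0],[-0.03,0.01,0,0,0,0.12],[-0.03,0.01,0,0,0,0.12],[-0.03,0.01,0,0,0,0.12],[-0.03,0.01,0,0,0,0.12],[-0.02,0.01,0,0,0,0.12]])

```text
time_s: 15.88
tcp_pos: [0.4341, -0.0057, 0.2243]
eef_rot: [180.0, -0.3, -42.4]
contact_force: [-0.8, 0.6, -0.1]
gripper_width: 0.0394
```

```bash
python3 - <<'E'
from h import *
im=r.capture('scene'); crop(im,'g8scene',170,290,200,310,6)
im=r.capture('top'); cv2.imwrite('pics/g8top.png',im[:,:,::-1])
s=r.get_state(); print(s['tcp_pos'],s['eef_rot'])
E
```

```text
[ 0.43380135 -0.00507919  0.22489962] [-179.96887091   -0.28722561  -42.39467721]
```

View pics/g8scene.png

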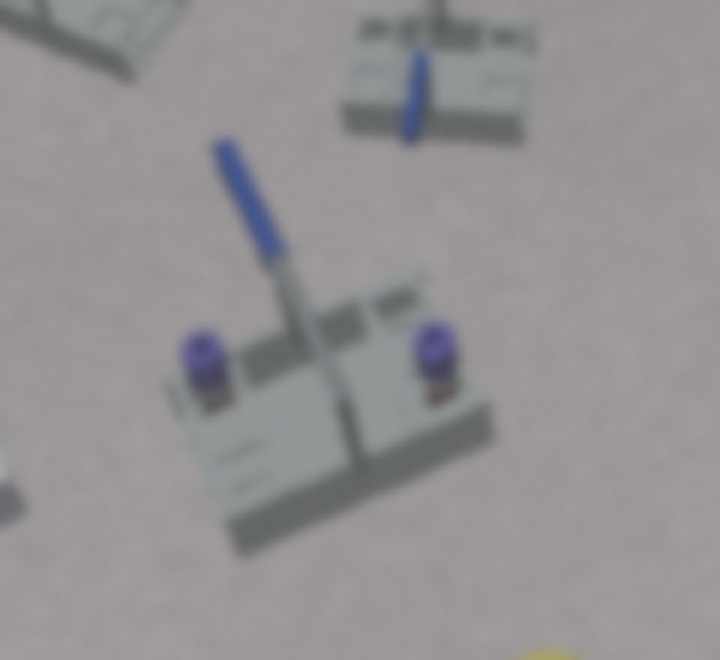

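View pics/g8top.png

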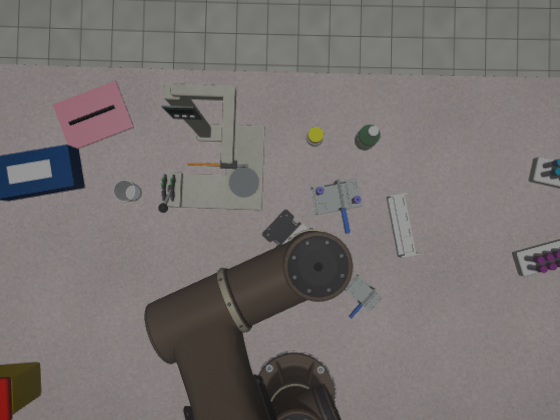

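```bash
python3 - <<'E'
from h import *
L=[]
for i in range(16):
    im=r.capture('top').astype(int); t=r.get_state()['time_s']
    w=np.clip(im[:,:,0]-im[:,:,2]-60,0,None)[150:190,180:240]
    v,u=np.nonzero(w>0); ww=w[v,u]
    P=np.c_[u+180,v+150].astype(float); 
    # fit v at given u
    k=np.polyfit(P[:,0],P[:,1],1,w=np.sqrt(ww)); L.append((t,(P*ww[:,None]).sum(0)/ww.sum(),k[0]))
for t,c,k in L: print(round(t,3),c.round(2),round(k,3),pl('top',*c,.243).round(4))
for nm,c,z in(('armtip',(590,490),.37),('tipL',(555,455),.394),('tipR',(620,455),.394),('armfarR',(628,80),.394),('colbase',(470,340),.014),('disc',(670,560),.016)):
    print(nm,pl('top',110+c[0]/5-.4,70+c[1]/5-.4,z).round(4))
for b in blobs(r.capture('top'),(50,120,60),(70,255,255),2): print(b[0],b[1],pl('top',*b[0],.08))
for b in blobs(r.capture('scene'),(50,100,40),(75,255,255),2): print(b[0],b[1],pl('scene',*b[0],.08))
E
```

```text
16.033 [203.21 158.99] 0.036 [0.6414 0.2411 0.243 ]
16.083 [203.99 156.1 ] 0.028 [0.6484 0.2394 0.243 ]
16.133 [203.48 155.69] 0.038 [0.6493 0.2407 0.243 ]
16.183 [203.68 157.95] 0.033 [0.6439 0.24   0.243 ]
16.233 [203.75 162.4 ] 0.028 [0.6331 0.2395 0.243 ]
16.283 [204.38 168.2 ] 0.04 [0.6192 0.2376 0.243 ]
16.333 [204.85 174.07] 0.034 [0.605 0.236 0.243]
16.383 [204.51 179.12] 0.035 [0.5929 0.2364 0.243 ]
16.433 [204.34 182.52] 0.031 [0.5847 0.2365 0.243 ]
16.483 [204.57 183.71] 0.035 [0.5818 0.2359 0.243 ]
16.533 [204.31 182.51] 0.03 [0.5847 0.2366 0.243 ]
16.583 [204.45 179.1 ] 0.034 [0.5929 0.2365 0.243 ]
16.633 [204.92 174.07] 0.034 [0.6051 0.2358 0.243 ]
16.683 [204.45 168.19] 0.04 [0.6192 0.2374 0.243 ]
16.733 [203.8  162.41] 0.028 [0.6331 0.2394 0.243 ]
16.783 [203.59 157.98] 0.033 [0.6438 0.2402 0.243 ]
armtip [0.6047 0.1648 0.37  ]
tipL [0.6153 0.1763 0.394 ]
tipR [0.616  0.1497 0.394 ]
armfarR [0.7707 0.151  0.394 ]
colbase [0.7408 0.2862 0.014 ]
disc [0.6132 0.1638 0.016 ]
[162.7 178.7] 3 [0.6085532  0.38380722 0.08      ]
[171.3 179.3] 3 [0.6075227  0.35977725 0.08      ]
[162.  183.5] 2 [0.5950637  0.38528347 0.08      ]
[170.7 183.7] 3 [0.59515927 0.36102282 0.08      ]
```

Request:
carry_out(plan=[[-0.008,0.034,0.02,0,0,-0.1],[-0.008,0.034,0.02,0,0,-0.1],[-0.008,0.034,0.02,0,0,-0.1],[-0.008,0.034,0.02,0,0,-0.1],[0.008,0.033,0,0,0,-0.1],[0.008,0.033,0,0,0,-0.1],[0.008,0.033,0,0,0,-0.1],[0.008,0.033,0,0,0,-0.1],[0,0,0,0,0,0]], fingers=-1, force=3)

```text
time_s: 17.63
tcp_pos: [0.4337, 0.2696, 0.308]
eef_rot: [-179.9, 0.3, -90.6]
contact_force: [-0.8, 0.2, -0.2]
gripper_width: 0.0871
```

Request:
carry_out(plan=[[0.03,-0.001,0,0,0,0],[0.03,-0.001,0,0,0,0],[0.03,-0.001,0,0,0,0],[0.03,-0.001,0,0,0,0],[0.03,-0.001,0,0,0,0],[0.025,-0.001,0,0,0,0],[0,0,0,0,0,0],[0,0,0,0,0,0]])

```text
time_s: 18.3
tcp_pos: [0.6161, 0.2665, 0.3048]
eef_rot: [179.9, 0.2, -90.1]
contact_force: [-0.4, -0.5, 0.0]
gripper_width: 0.0875
```

```bash
python3 - <<'E'
from h import *
im=r.capture('scene'); crop(im,'h1scene',310,430,150,260,6)
im=r.capture('top'); cv2.imwrite('pics/h1top.png',im[:,:,::-1])
s=r.get_state(); print(s['tcp_pos'],s['eef_rot'])
E
```

```text
[0.61498294 0.2666374  0.30503719] [179.9017383    0.19447432 -90.07410411]
```

View pics/h1scene.png

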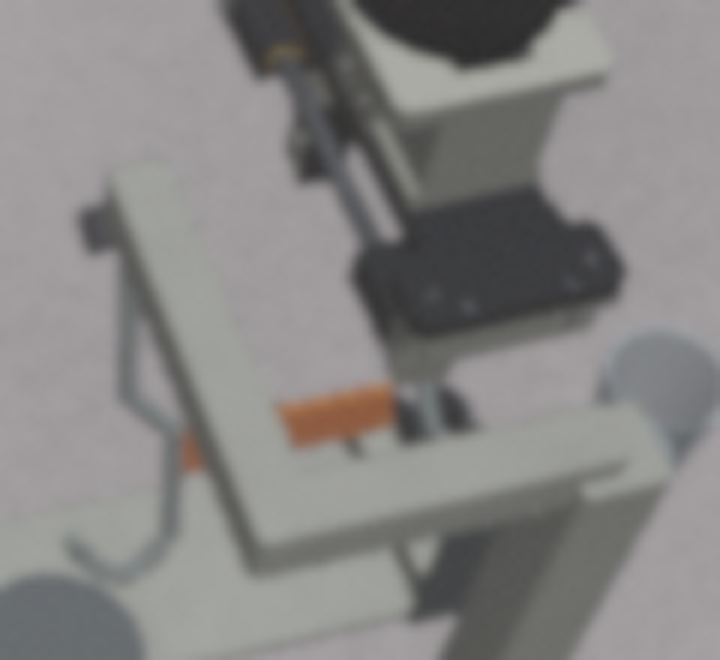

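View pics/h1top.png

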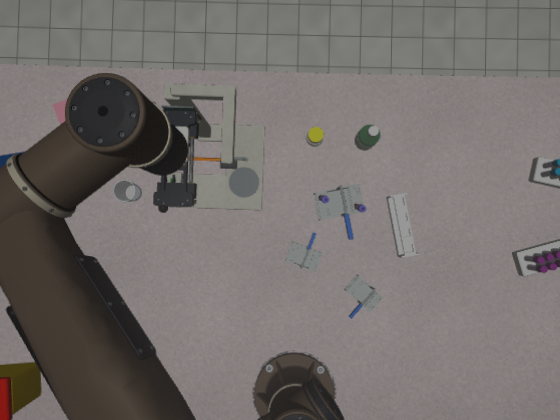

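Request:
carry_out(plan=[[-0.001,-0.004,-0.03,0,0,0],[0,0,-0.03,0,0,0],[0,0,-0.012,0,0,0],[0,0,-0.003,0,0,0]])

```text
time_s: 18.73
tcp_pos: [0.6115, 0.2637, 0.2325]
eef_rot: [-179.7, 0.5, -89.9]
contact_force: [-0.5, -1.4, 0.3]
gripper_width: 0.0874
```

Request:
carry_out(plan=[[0,0,0,0,0,0]])

```text
time_s: 18.82
tcp_pos: [0.6103, 0.2637, 0.2322]
eef_rot: [-179.8, 0.4, -89.9]
contact_force: [0.5, -0.3, -0.5]
gripper_width: 0.0873
```

Request:
carry_out(plan=[[0.004,0,-0.003,0,0,0],[0,0,0,0,0,0],[0,0,0,0,0,0],[0,0,0,0,0,0],[0,0,0,0,0,0],[0,0,0,0,0,0],[0,0,0,0,0,0],[0,0,0,0,0,0]], fingers=0.6, force=3)

```text
time_s: 19.48
tcp_pos: [0.6157, 0.2656, 0.2362]
eef_rot: [-179.3, 0.7, -89.7]
contact_force: [-1.2, -0.2, 0.7]
gripper_width: 0.0401
```

Request:
carry_out(plan=[[0,0,0,0,0,0],[0,0,0,0,0,0],[0,0,0,0,0,0],[0,0,0,0,0,0],[0,0,0,0,0,0],[0,0,0,0,0,0]])

```text
time_s: 19.98
tcp_pos: [0.6158, 0.2655, 0.236]
eef_rot: [-179.3, 0.7, -89.7]
contact_force: [-0.0, 0.2, 0.4]
gripper_width: 0.0174
```

Request:
carry_out(plan=[[-0.001,-0.002,-0.006,0,0.01,0],[0,0,0,0,0,0],[0,0,0,0,0,0],[0,0,0,0,0,0],[0,0,0,0,0,0]], fingers=1, force=3)

```text
time_s: 20.4
tcp_pos: [0.6149, 0.2634, 0.2296]
eef_rot: [-179.9, 0.7, -89.7]
contact_force: [-0.7, -0.4, 0.1]
gripper_width: 0.0062
```

```bash
python3 - <<'E'
from h import *
im=r.capture('scene'); crop(im,'h2scene',310,430,150,260,6)
im=r.capture('top'); crop(im,'h2top',140,270,80,220,5)
s=r.get_state(); print(s['tcp_pos'],s['eef_rot'],s['gripper_width'])
E
```

```text
[0.61485905 0.26345903 0.22959852] [-179.9410925     0.73548061  -89.7424712 ] 0.005885885072302715
```

View pics/h2scene.png

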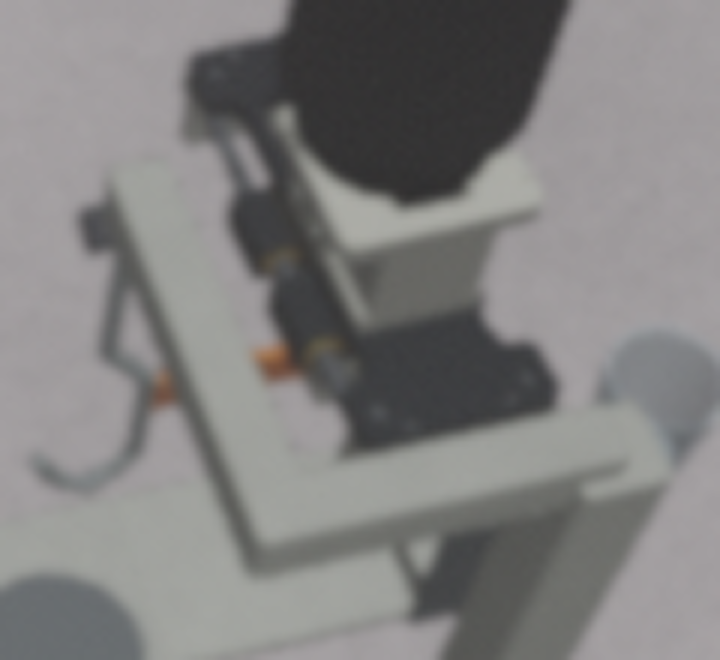

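View pics/h2top.png

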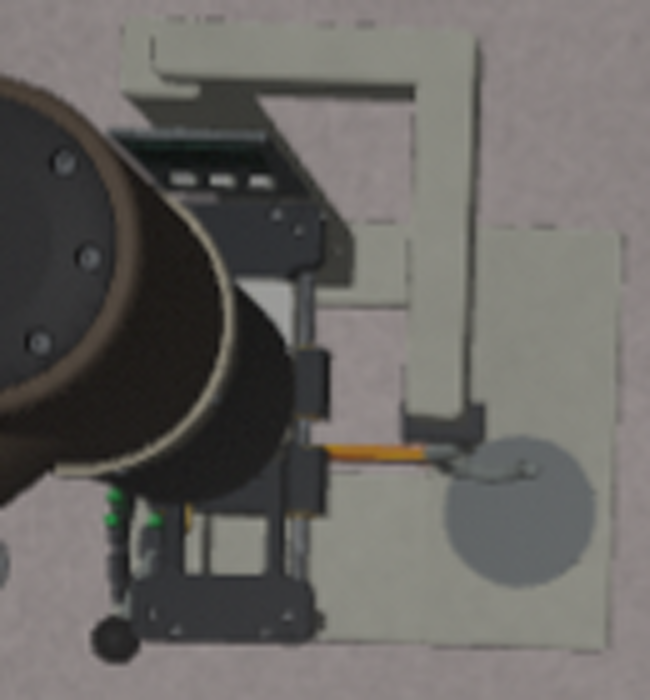

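Request:
carry_out(plan=[[0,0,0,0,0,0],[0,0,0,0,0,0],[0,0,0,0,0,0],[0,0,0,0,0,0]], fingers=-1)

```text
time_s: 20.83
tcp_pos: [0.6147, 0.2633, 0.2293]
eef_rot: [-180.0, 0.7, -89.7]
contact_force: [-0.3, 0.1, -0.2]
gripper_width: 0.0272
```

```bash
cat > track.py <<'E'
from h import *
def track(n,u0=200,u1=228):
    L=[]
    for i in range(n):
        im=r.capture('top').astype(int)
        w=np.clip(im[:,:,0]-im[:,:,2]-60,0,None)[145:195,u0:u1]
        v,u=np.nonzero(w>0)
        if len(v)<5: L.append((np.nan,0)); continue
        ww=w[v,u]; L.append(((v+145)@ww/ww.sum(),(u+u0)@ww/ww.sum()))
    return np.array(L)
if __name__=='__main__':
    L=track(16); print(L[:,0].round(2),L[:,1].mean())
    s=r.get_state(); print(s['time_s'],s['tcp_pos'],s['gripper_width'])
E
python3 track.py
```

```text
[170.81 170.85 170.8  170.65 170.52 170.31 170.18 170.03 169.96 169.98
 170.1  170.26 170.44 170.59 170.75 170.84] 212.715549283529
21.6333 [0.6147156  0.26335069 0.22942963] 0.0866831273724231
```

Request:
carry_out(plan=[[0,0,0.02,0,0,0],[0,0,0.03,0,0,0],[0,0,0.03,0,0,0],[-0.02,0,0.005,0,0,0],[-0.035,0,0,0,0,0],[-0.035,0,0,0,0,0],[-0.035,0,0,0,0,0],[-0.035,0,0,0,0,0],[-0.02,-0.02,0,0,0,0.05],[0,-0.035,0,0,0,0.1],[0,-0.035,0,0,0,0.1],[0,-0.035,0,0,0,0.1]])

```text
time_s: 22.63
tcp_pos: [0.4262, 0.1375, 0.3141]
eef_rot: [179.9, 0.7, -68.8]
contact_force: [0.7, -1.1, -0.4]
gripper_width: 0.0877
```

Request:
carry_out(plan=[[0,-0.035,0,0,0,0.1],[0,-0.035,0,0,0,0.1],[0,-0.035,0,0,0,0.1],[0,-0.035,0,0,0,0.1],[0,0,0,0,0,0]])

```text
time_s: 23.05
tcp_pos: [0.4231, -0.0106, 0.3166]
eef_rot: [-179.7, 0.6, -44.4]
contact_force: [-0.6, 0.0, -0.4]
gripper_width: 0.0876
```

```bash
python3 - <<'E'
from h import *
im=r.capture('scene'); cv2.imwrite('pics/i1scene.png',im[:,:,::-1]); crop(im,'i1s_c',290,430,150,290,5); crop(im,'i1s_h',310,365,190,250,12);crop(im,'i1s_k',170,275,205,315,7)
im=r.capture('top'); cv2.imwrite('pics/i1top.png',im[:,:,::-1]); crop(im,'i1t_h',200,260,140,200,12);crop(im,'i1t_k',295,385,165,255,8)
s=r.get_state(); print(s['tcp_pos'],s['eef_rot'],s['gripper_width'],s['time_s'])
from track import track
print(track(8)[:,0].round(2))
E
```

```text
[ 0.42370877 -0.00777114  0.31650791] [-179.68317477    0.60458465  -44.91949273] 0.08774621827174879 23.15
[170.7  170.56 170.39 170.21 170.05 169.94 169.92 169.97]
```

View pics/i1s_h.png

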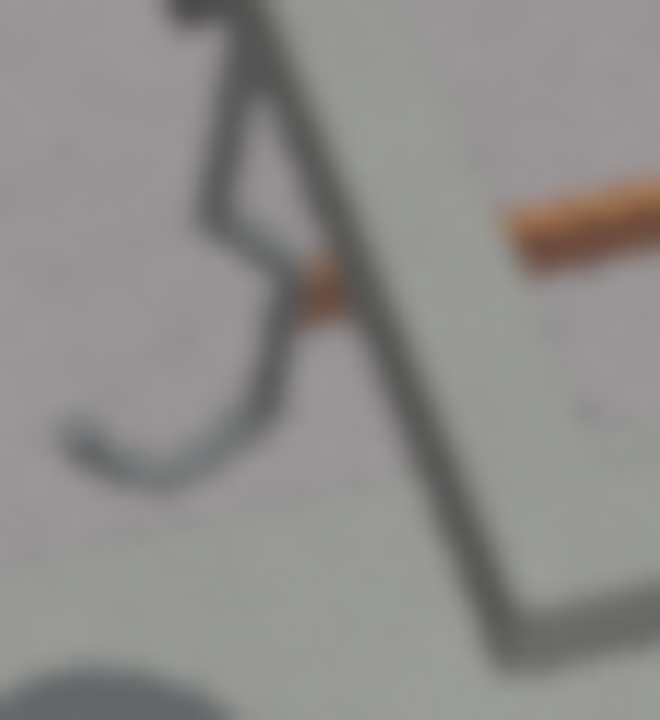

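View pics/i1t_h.png

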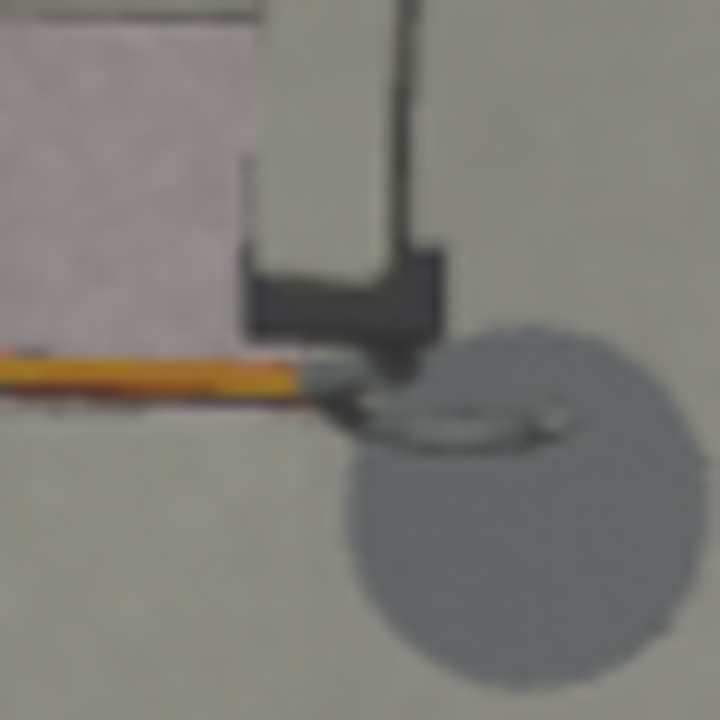

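View pics/i1s_k.png

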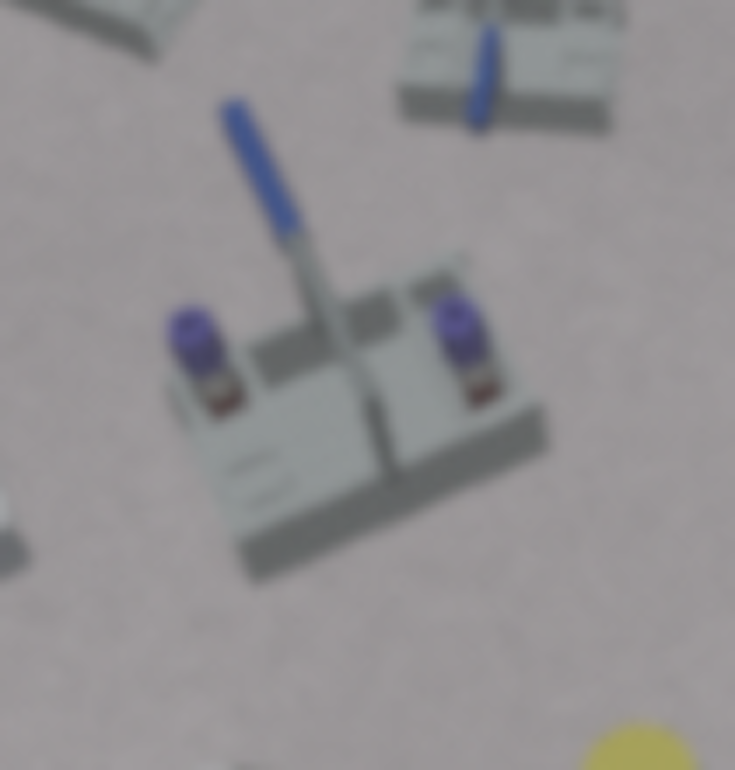

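View pics/i1t_k.png

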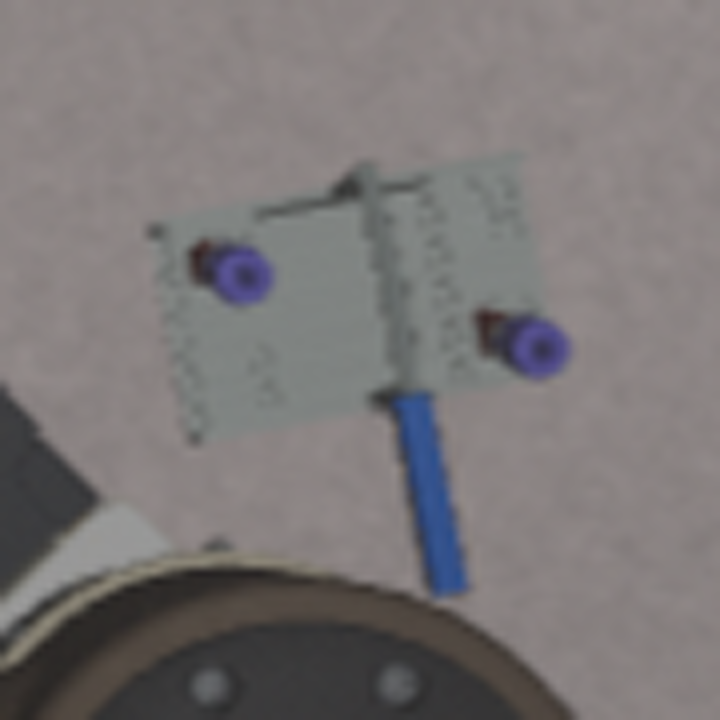

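```bash
python3 - <<'E'
from h import *
I={n:cv2.imread(f'pics/i1{n}.png')[:,:,::-1] for n in('top','scene')}
B={}
for n in I:
    B[n]=[b[0] for b in blobs(I[n],(115,70,50),(135,255,255)) if 190<b[0][1]<290 and 180<b[0][0]<380 and not(n=='scene' and b[0][0]>260)]
    print(n,B[n])
    
T=sorted(B['top'],key=lambda p:p[0]); S=sorted(B['scene'],key=lambda p:-p[0])
for s,t in zip(S,T): print(tri(s,t))
H={}
for n,(u0,u1,v0,v1) in {'top':(335,360,208,245),'scene':(195,220,212,245)}.items():
    c=I[n][v0:v1,u0:u1].astype(int); m=(c[:,:,2]-c[:,:,0]>25)
    k,l,st,ce=cv2.connectedComponentsWithStats(m.astype(np.uint8)); j=1+st[1:,4].argmax(); m=l==j
    v,u=np.nonzero(m); P=np.c_[u+u0,v+v0].astype(float)
    d=np.linalg.svd(P-P.mean(0))[2][0]; q=(P-P.mean(0))@d; H[n]=P.mean(0)
    a,b=P.mean(0)+d*q.min(),P.mean(0)+d*q.max(); print(n,len(u),P.mean(0),a,b,pl(n,*a,.108),pl(n,*b,.108))
print('handle',tri(H['scene'],H['top']))
# deck corners top crop 8x (295,165): 
for c in((155,228),(520,155),(545,385),(195,435)): print('t',pl('top',295+c[0]/8-.4,165+c[1]/8-.4,.048).round(4))
for c in((175,395),(465,265),(545,405),(240,540)): print('s',pl('scene',170+c[0]/7-.4,205+c[1]/7-.4,.048).round(4))
E
```

```text
top [array([324.6, 198.9]), array([361.7, 207.9])]
scene [array([235., 251.]), array([197.1, 252.8])]
(array([ 0.5638476 , -0.06796936,  0.08555854]), np.float64(0.0021219784273340874))
(array([ 0.54163946, -0.17100467,  0.08454719]), np.float64(0.002776467330622038))
top 117 [348.41025641 226.18803419] [345.90540882 213.81668044] [350.96476513 238.80466248] [ 0.52305576 -0.12549909  0.108     ] [ 0.4556751 -0.1406152  0.108    ]
scene 84 [206.82142857 228.58333333] [202.42803575 219.269808  ] [211.21551802 237.89833545] [ 0.45239674 -0.13693987  0.108     ] [ 0.51925569 -0.12284744  0.108     ]
handle (array([ 0.48984234, -0.13074881,  0.11407692]), np.float64(0.0025715078332321645))
t [ 0.5821 -0.042   0.048 ]
t [ 0.6117 -0.1719  0.048 ]
t [ 0.5295 -0.1825  0.048 ]
t [ 0.5083 -0.058   0.048 ]
s [ 0.5456 -0.1836  0.048 ]
s [ 0.5171 -0.0579  0.048 ]
s [ 0.5886 -0.0396  0.048 ]
s [ 0.615  -0.1681  0.048 ]
```

Request:
carry_out(plan=[[0.018,-0.006,-0.01,0,0,-0.08],[0.018,-0.006,-0.01,0,0,-0.08],[0.018,-0.006,-0.01,0,0,-0.08],[0.018,-0.006,-0.01,0,0,-0.08],[0.018,-0.006,-0.01,0,0,-0.08],[0.018,-0.006,-0.01,0,0,-0.08],[0.018,-0.006,-0.01,0,0,-0.08],[0.018,-0.006,-0.01,0,0,-0.01],[0,0,0,0,0,0],[0,0,0,0,0,0]], fingers=-0.2)

```text
time_s: 24.38
tcp_pos: [0.5759, -0.0502, 0.2314]
eef_rot: [-179.7, 0.5, -78.4]
contact_force: [-1.1, -1.2, 0.3]
gripper_width: 0.0524
```

Request:
carry_out(plan=[[-0.002,-0.013,-0.02,-0.006,0.004,0.01],[0,0,-0.035,0,0,0],[0,0,-0.035,0,0,0],[0,0,-0.035,0,0,0],[0,0,-0.02,0,0,0],[0,0,-0.01,0,0,0]])

```text
time_s: 24.88
tcp_pos: [0.5753, -0.0603, 0.0778]
eef_rot: [-179.3, 0.1, -77.4]
contact_force: [-0.1, -0.0, 0.5]
gripper_width: 0.0525
```

Request:
carry_out(plan=[[0,0,0,0,0,0]])

```text
time_s: 24.97
tcp_pos: [0.5733, -0.0599, 0.0756]
eef_rot: [-179.5, 0.1, -77.3]
contact_force: [-0.6, 1.3, -0.4]
gripper_width: 0.0523
```

Request:
carry_out(plan=[[0,-0.003,-0.006,-0.002,0.008,0],[0,0,0,0,0,0],[0,0,0,0,0,0],[0,0,0,0,0,0],[0,0,0,0,0,0],[0,0,0,0,0,0]], fingers=0.9, force=5)

```text
time_s: 25.47
tcp_pos: [0.5757, -0.0615, 0.0744]
eef_rot: [-179.6, 0.1, -77.1]
contact_force: [-0.5, -0.7, -0.5]
gripper_width: 0.0202
```

Request:
carry_out(plan=[[0,0,0,0,0,0]])

```text
time_s: 25.55
tcp_pos: [0.5757, -0.0615, 0.0749]
eef_rot: [-179.6, 0.1, -77.1]
contact_force: [-0.7, 0.2, -0.5]
gripper_width: 0.02
```

Request:
carry_out(plan=[[0,0,-0.003,0,0,0],[0,0,0,0,0,0]])

```text
time_s: 25.72
tcp_pos: [0.5759, -0.0618, 0.0729]
eef_rot: [-179.5, 0.0, -77.1]
contact_force: [-0.3, -0.6, -0.6]
gripper_width: 0.02
```

Request:
carry_out(plan=[[0,0,0,0,0,0],[0,0,0,0,0,0],[0,0,0,0,0,0],[0,0,0.02,0,0,0],[0,0,0.03,0,0,0],[0,0,0.035,0,0,0],[0,0,0.03,0,0,0],[0,0,0.02,0,0,0],[-0.03,0,0,0,0,0.1],[-0.03,0,0,0,0,0.1],[-0.03,0,0,0,0,0.1],[-0.03,-0.01,0,0,0,0.1]], fingers=0.2)

```text
time_s: 26.72
tcp_pos: [0.4563, -0.0711, 0.2113]
eef_rot: [-179.6, -0.1, -53.5]
contact_force: [0.4, 0.1, 0.3]
gripper_width: 0.0353
```

Request:
carry_out(plan=[[-0.03,0,0,0,0,0.1],[-0.01,0,0,0,0,0.12],[0,0,0,0,0,0.12],[0,0,0,0,0,0.12],[0,0,0,0,0,0.12],[0,0,0,0,0,0]], fingers=-0.3)

```text
time_s: 27.22
tcp_pos: [0.4079, -0.0723, 0.2123]
eef_rot: [-179.4, -0.3, -18.5]
contact_force: [-0.0, 0.2, -0.4]
gripper_width: 0.0561
```

```bash
cat > carr.py <<'E'
from h import *
def carr(tag):
    I={n:r.capture(n) for n in('top','scene')}
    crop(I['scene'],tag+'s',170,290,200,310,6); crop(I['top'],tag+'t',295,385,165,255,8)
    B={}
    for n,(u0,u1,v0,v1) in {'top':(290,385,185,225),'scene':(180,262,225,275)}.items():
        B[n]=[b[0] for b in blobs(I[n],(115,70,50),(135,255,255)) if u0<b[0][0]<u1 and v0<b[0][1]<v1]
        print(n,B[n])
    T=sorted(B['top'],key=lambda p:p[0]); S=sorted(B['scene'],key=lambda p:-p[0])
    if len(T)==len(S):
        for s,t in zip(S,T): print('cap',tri(s,t))
    else:
        for s in S: print('cap scene z.085',pl('scene',*s,.085))
    H={}
    for n,(u0,u1,v0,v1) in {'top':(335,365,205,245),'scene':(195,220,212,248)}.items():
        c=I[n][v0:v1,u0:u1].astype(int); m=(c[:,:,2]-c[:,:,0]>25)
        k,l,st,ce=cv2.connectedComponentsWithStats(m.astype(np.uint8))
        if k<2: continue
        j=1+st[1:,4].argmax(); m=l==j
        v,u=np.nonzero(m); P=np.c_[u+u0,v+v0].astype(float)
        d=np.linalg.svd(P-P.mean(0))[2][0]; q=(P-P.mean(0))@d; H[n]=P.mean(0)
        a,b=P.mean(0)+d*q.min(),P.mean(0)+d*q.max(); A,Bb=pl(n,*a,.108),pl(n,*b,.108); dd=A-Bb; dd*=np.sign(dd[0]); print(n,len(u),P.mean(0),(A+Bb)[:2]/2,np.degrees(np.arctan2(dd[1],dd[0])))
    if len(H)==2: print('handle',tri(H['scene'],H['top']))
    s=r.get_state(); print(s['time_s'],s['tcp_pos'],s['eef_rot'],s['gripper_width'])
if __name__=='__main__':
    import sys; carr(sys.argv[1])
E
python3 carr.py j1
```

```text
top [array([322.7, 195.5]), array([361.7, 208. ])]
scene [array([197.2, 252.7]), array([237.7, 253.2])]
cap (array([ 0.57309098, -0.06225556,  0.0867529 ]), np.float64(0.002352818455931245))
cap (array([ 0.54138484, -0.17084237,  0.08459215]), np.float64(0.0030941190055083587))
top 114 [348.10526316 226.05263158] [ 0.48998102 -0.1321629 ] 11.954351799246709
scene 86 [207.13953488 228.72093023] [ 0.48632052 -0.12913571] 11.598996617408858
handle (array([ 0.49018961, -0.129993  ,  0.11356449]), np.float64(0.0025872620672251568))
27.3167 [ 0.40802213 -0.07232329  0.21219486] [-179.37428061   -0.25393519  -19.03779248] 0.05687535614291313
```

View pics/j1s.png

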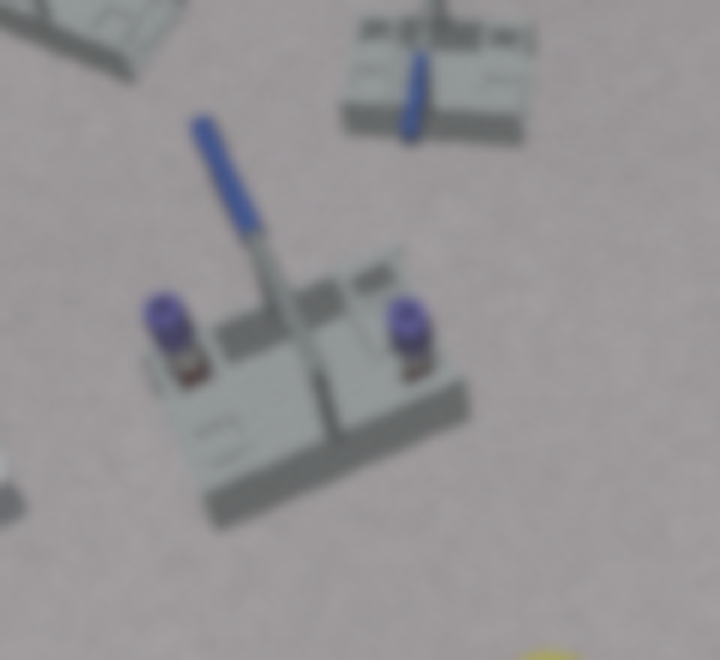

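Request:
carry_out(plan=[[0.015,-0.012,0,0,0,0.107],[0.015,-0.012,0,0,0,0.107],[0.015,-0.012,0,0,0,0.107],[0.015,-0.012,0,0,0,0.107],[0.014,-0.012,0,-0.008,0,0.107],[0,0,-0.02,0,0,0],[0,0,-0.02,0,0,0],[0,0,0,0,0,0]])

```text
time_s: 27.98
tcp_pos: [0.4878, -0.1357, 0.1708]
eef_rot: [-179.8, -0.3, 11.1]
contact_force: [-0.9, -0.1, -0.6]
gripper_width: 0.0569
```

Request:
carry_out(plan=[[-0.004,0.003,-0.025,0,0.005,0.01],[0,0,-0.025,0,0,0],[0,0,-0.02,0,0,0],[0,0,-0.008,0,0,0],[0,0,0,0,0,0]])

```text
time_s: 28.4
tcp_pos: [0.4857, -0.1329, 0.0928]
eef_rot: [-179.9, -0.1, 10.8]
contact_force: [0.1, -0.9, -0.2]
gripper_width: 0.0571
```

```bash
python3 carr.py j2
```

```text
top [array([322.1, 195.2])]
scene [array([197.4, 252.8]), array([238.1, 253.5])]
cap scene z.085 [ 0.57362416 -0.06018791  0.085     ]
cap scene z.085 [ 0.54246942 -0.16879005  0.085     ]
scene 58 [208.63793103 231.93103448] [ 0.49822958 -0.12667448] 12.671162856335242
28.5 [ 0.48674946 -0.13288535  0.09447291] [-179.89158157   -0.21871983   10.84950632] 0.05713327769196942
```

View pics/j2s.png

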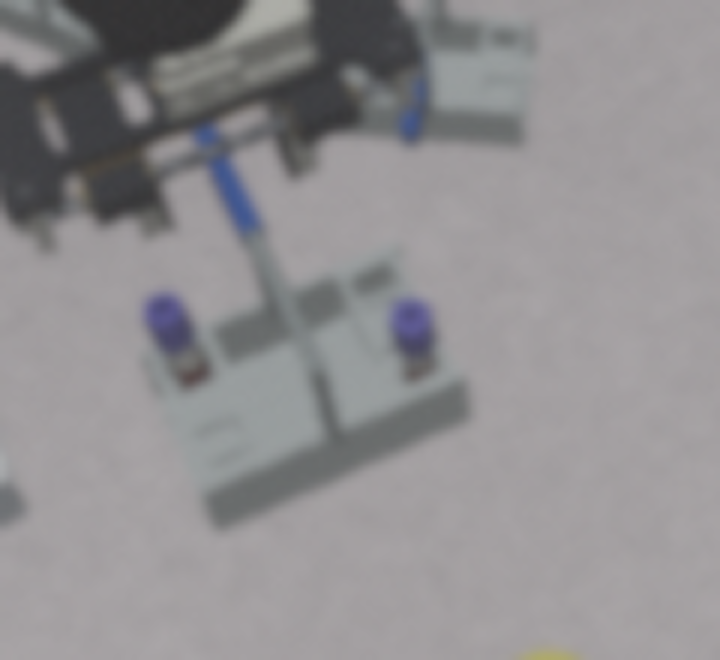

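Request:
carry_out(plan=[[-0.004,0.001,-0.005,0,0,0.017],[0,0,0,0,0,0],[0,0,0,0,0,0],[0,0,0,0,0,0]], fingers=0.5, force=60)

```text
time_s: 28.83
tcp_pos: [0.4852, -0.1316, 0.0934]
eef_rot: [-180.0, -0.6, 11.9]
contact_force: [-0.9, 0.2, -1.0]
gripper_width: 0.0355
```

Request:
carry_out(plan=[[-0.004,0,-0.005,0,0.01,0],[0,0,0,0,0,0],[0,0,0,0,0,0]], fingers=1)

```text
time_s: 29.08
tcp_pos: [0.4816, -0.1315, 0.0894]
eef_rot: [-179.9, -0.1, 11.9]
contact_force: [0.2, 0.9, -0.8]
gripper_width: 0.0155
```

Request:
carry_out(plan=[[0,0,0,0,0,0],[0,0,0,0,0,0],[0,0,0,0,0,0]])

```text
time_s: 29.33
tcp_pos: [0.4814, -0.1316, 0.0893]
eef_rot: [-179.9, -0.1, 11.9]
contact_force: [0.4, 0.3, 0.3]
gripper_width: 0.0116
```

Request:
carry_out(plan=[[0,0,0.01,0,0,0],[0,0,0.015,0,0,0],[0,0,0.02,0,0,0],[0,0,0.02,0,0,0],[0,0,0.02,0,0,0]])

```text
time_s: 29.75
tcp_pos: [0.4746, -0.1316, 0.1729]
eef_rot: [-179.7, 0.8, 11.8]
contact_force: [0.3, -0.1, -3.7]
gripper_width: 0.011
```

```bash
python3 - <<'E'
from h import *
print('tip',tri((310+70/12-.5,190+428/12-.5),(200+562/12-.5,140+422/12-.5)))
for y0 in(.163,.167):
    for nm,d in(('tiptop',(0,-.023,.018)),('barbottom',(0,0,-.008)),('lowshank',(0,.02,.01))):
        P=np.array((.614,y0,.189))+d; print(y0,nm,(proj('scene',P)-(310,190))*12+6,(proj('top',P)-(200,140))*12+6)
# tab right end (y=18 from origin), z .254 top
print('tab right end top',pl('top',200+302/12-.5,140+378/12-.5,.25))
from carr import carr
carr('j3')
E
```

```text
tip (array([0.61082095, 0.14063522, 0.20851688]), np.float64(0.002814061523614969))
0.163 tiptop [ 64.53786924 445.39784089] [559.57271655 405.85336944]
0.163 barbottom [157.49951099 484.32087482] [462.0001983  418.50393312]
0.163 lowshank [254.07010706 420.13927283] [357.43777072 405.27662328]
0.167 tiptop [ 82.63895441 441.18692269] [540.31938169 405.34598824]
0.167 barbottom [175.11452354 480.18767033] [443.21480385 418.00737247]
0.167 lowshank [271.83131393 415.99343454] [338.32920754 404.76998951]
tab right end top [0.61282658 0.18759061 0.25      ]
top [array([324.9, 194.9])]
scene [array([190. , 236.6]), array([234.9, 235.5])]
cap scene z.085 [ 0.51510277 -0.05733548  0.085     ]
cap scene z.085 [ 0.48570194 -0.18148821  0.085     ]
scene 47 [204.4893617  215.40425532] [ 0.4397438  -0.12955513] 18.358569226177867
29.85 [ 0.47719203 -0.13175298  0.17563673] [-179.75143333    0.42847011   11.80564306] 0.01155509445785083
```

View pics/j3s.png

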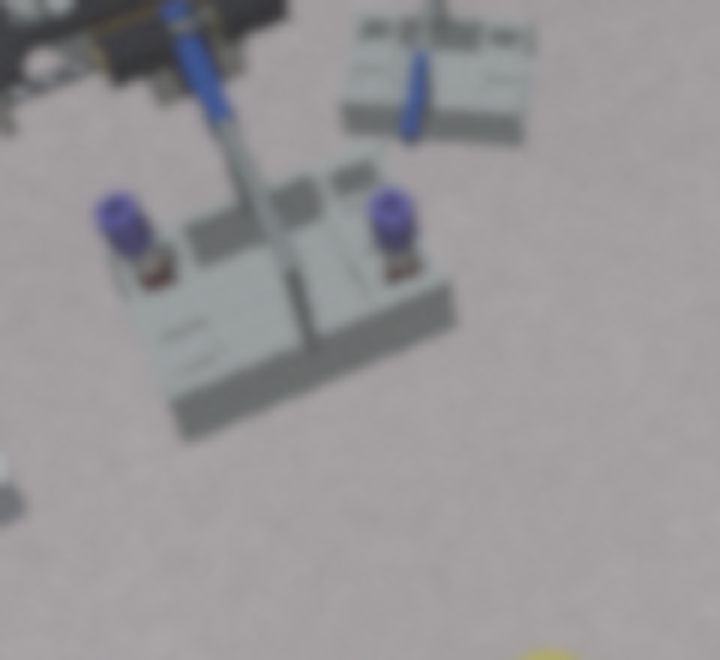

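```bash
cat > ov.py <<'E'
from h import *
def model(o,R):
    T=lambda x,y,z:np.asarray(o)+R@np.array((x,y,z)); L=[]
    for z in(0,.048):
        q=[(.04,.067),(-.04,.067),(-.04,-.067),(.04,-.067)]
        L+=[(T(*q[i],z),T(*q[(i+1)%4],z)) for i in range(4)]
    b=[(-.038,0,.048),(-.038,0,.112),(0,0,.12),(.038,0,.112),(.038,0,.048)]
    L+=[(T(*b[i]),T(*b[i+1])) for i in range(4)]
    L+=[(T(-.038,0,.108),T(-.107,0,.108))]
    return L
def draw(n,im,box,s,L,name):
    u0,u1,v0,v1=box
    o=cv2.resize(np.ascontiguousarray(im[v0:v1,u0:u1,::-1]),None,fx=s,fy=s,interpolation=cv2.INTER_CUBIC)
    o=np.clip(o*1.5,0,255).astype(np.uint8)
    f=lambda X:tuple(int(x) for x in ((proj(n,X)-(u0,v0))*s+s/2))
    for a,b in L: cv2.line(o,f(a),f(b),(0,0,255),1)
    cv2.imwrite(f'pics/{name}.png',o)
def fromtcp(g,droop=0,bias=-.0025,dz=0.1080):
    from scipy.spatial.transform import Rotation as Ro
    s=r.get_state(); p=np.array(s['tcp_pos']); 
    Rt=Ro.from_euler('xyz',s['eef_rot'],degrees=True).as_matrix()
    gp=p+Rt@np.array([0,0,r.grasp_offset])
    yaw=np.radians(s['eef_rot'][2]); R=Ro.from_euler('zyx',[yaw,droop,0]).as_matrix()
    o=gp-R@np.array([-g,0,dz]); o[0]+=bias; return o,R
E
python3 - <<'E'
from ov import *
im=r.capture('scene')
for d in(0,.05):
    o,R=fromtcp(.0838,d); print(o)
    draw('scene',im,(170,290,190,300),6,model(o,R),f'k{int(d*100)}')
E
```

```text
[ 0.55594042 -0.11448043  0.08452972]
[ 0.55044015 -0.11448043  0.08056466]
```

View pics/k0.png

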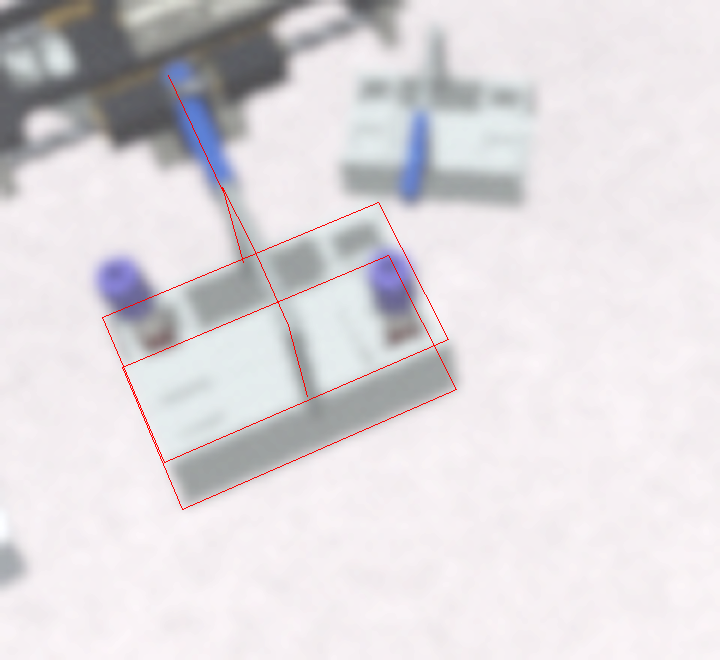

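Request:
carry_out(plan=[[0.002,0.008,0.004,0,0,-0.017],[0.003,0.012,0.004,0,0,-0.017],[0.004,0.016,0.004,0,0,-0.017],[0.005,0.018,0.004,0,0,-0.017],[0.005,0.018,0.004,0,0,-0.017],[0.005,0.018,0.004,0,0,-0.017],[0.005,0.018,0.003,0,0,-0.017],[0.005,0.018,0.003,0,0,-0.017],[0.005,0.018,0.003,0,0,-0.017],[0.005,0.018,0.003,0,0,-0.017],[0.004,0.016,0,0,0,-0.017],[0.002,0.01,0,0,0,-0.017]])

```text
time_s: 30.9
tcp_pos: [0.5146, 0.0624, 0.1981]
eef_rot: [-179.6, 2.2, -0.9]
contact_force: [-0.2, -0.0, -3.3]
gripper_width: 0.0118
```

Request:
carry_out(plan=[[0,0,0,0,0,0],[0,0,0,0,0,0]])

```text
time_s: 31.07
tcp_pos: [0.5133, 0.0641, 0.1957]
eef_rot: [-179.7, 2.4, -0.9]
contact_force: [-0.1, 0.5, -2.3]
gripper_width: 0.0115
```

```bash
python3 - <<'E'
from ov import *
im=r.capture('scene'); o,R=fromtcp(.083); print(o)
draw('scene',im,(250,390,160,280),6,model(o,R),'l1')
im=r.capture('top'); draw('top',im,(180,320,120,230),6,model(o,R),'l1t')
from track import track
print(track(15)[:,0].round(2)); s=r.get_state(); print(s['tcp_pos'],s['eef_rot'])
E
```

```text
[0.5945293  0.06246466 0.10632853]
[170.77 170.67 170.51 170.31 170.19 170.03 169.95 169.95 170.03 170.19
 170.32 170.52 170.68 170.77 170.79]
[0.51420282 0.06387844 0.1968911 ] [-179.66001125    2.28477291   -0.92463722]
```

View pics/l1.png

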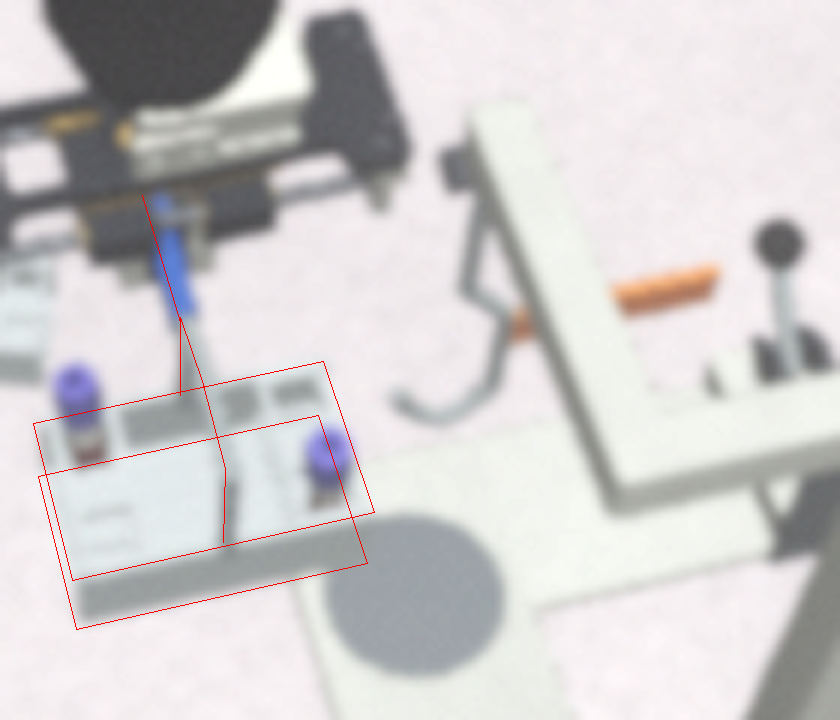

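View pics/l1t.png

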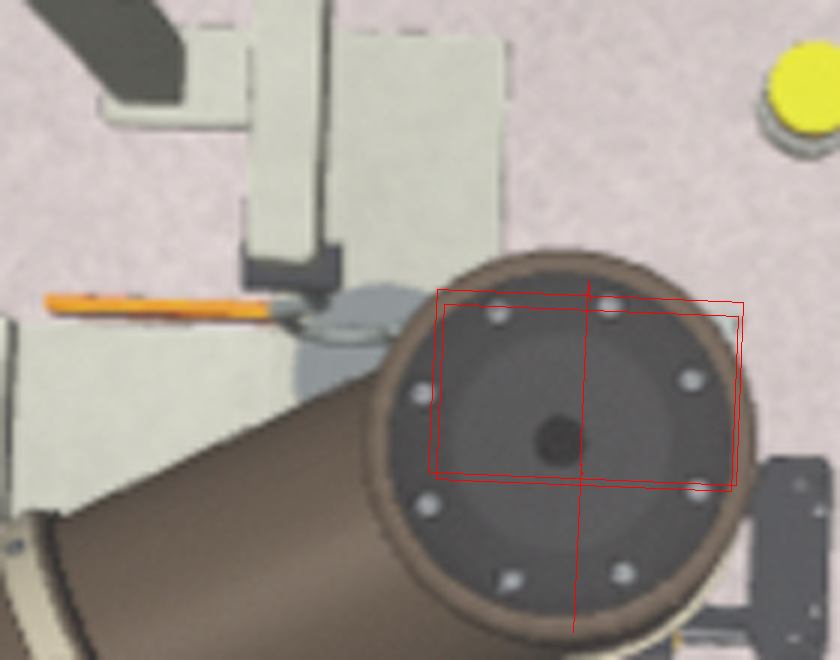

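Request:
carry_out(plan=[[0.004,0.005,0.005,0,-0.015,0.008],[0.004,0.005,0.005,0,-0.015,0.008],[0.004,0.005,0.004,0,-0.01,0],[0.004,0.003,0.002,0,0,0],[0,0,0,0,0,0],[0,0,0,0,0,0]])

```text
time_s: 32.42
tcp_pos: [0.5323, 0.0846, 0.2155]
eef_rot: [-179.6, -0.4, 0.1]
contact_force: [-0.7, 0.6, -3.1]
gripper_width: 0.0117
```

Request:
carry_out(plan=[[0,0.005,-0.006,0,0.006,0],[0,0.008,-0.006,0,0,0],[0,0.008,-0.003,0,0,0],[0,0.008,0,0,0,0],[0,0.005,0,0,0,0],[0,0,0,0,0,0]])

```text
time_s: 32.92
tcp_pos: [0.5315, 0.1221, 0.1973]
eef_rot: [-179.7, 0.2, 0.1]
contact_force: [-0.0, 0.2, -3.4]
gripper_width: 0.0116
```

```bash
python3 - <<'E'
from ov import *
im=r.capture('scene'); o,R=fromtcp(.0845); print(o)
draw('scene',im,(260,380,170,280),6,model(o,R),'l2')
s=r.get_state(); print(s['tcp_pos'],s['eef_rot'],s['contact_force'])
E
```

```text
[0.61354597 0.12178578 0.10808408]
[0.53148389 0.12174531 0.19728451] [-1.79664032e+02  1.89010357e-01  1.02114350e-01] [-0.65889081 -0.15188469 -2.94395708]
```

View pics/l2.png

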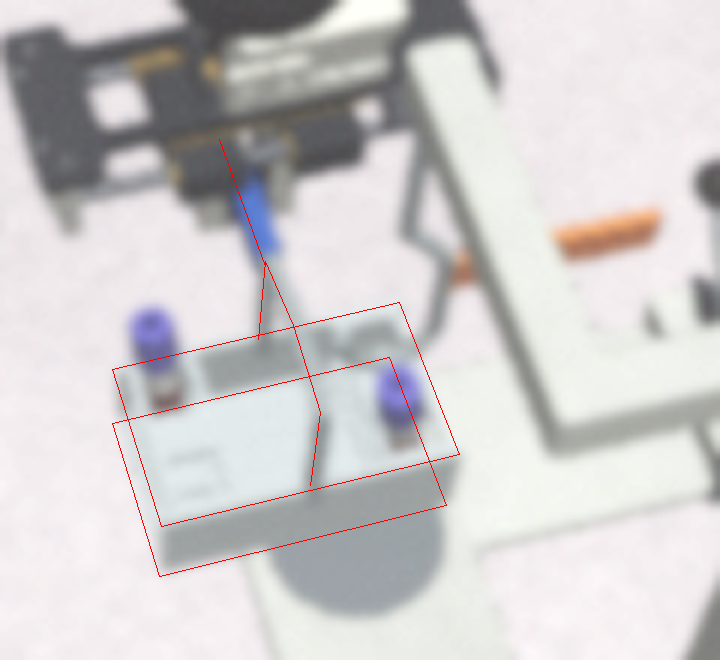

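Request:
carry_out(plan=[[0,0.008,0,0,0,0],[0,0.008,0,0,0,0],[0,0.008,0,0,0,0],[0,0.006,0,0,0,0],[0,0,0,0,0,0]])

```text
time_s: 33.38
tcp_pos: [0.5317, 0.1547, 0.1979]
eef_rot: [-179.6, 0.1, 0.1]
contact_force: [-0.8, 0.7, -1.8]
gripper_width: 0.0114
```

```bash
python3 - <<'E'
from ov import *
from track import track
im=r.capture('scene'); crop(im,'l3',290,370,180,260,9)
print(track(6)[:,0].round(2))
s=r.get_state(); print(s['tcp_pos'],s['eef_rot'],s['contact_force'])
E
```

```text
[nan nan nan nan nan nan]
[0.53151776 0.15309926 0.19780977] [-1.79658205e+02  1.59385122e-01  1.93288358e-02] [-1.04039351  0.39489237 -2.81600164]
```

View pics/l3.png

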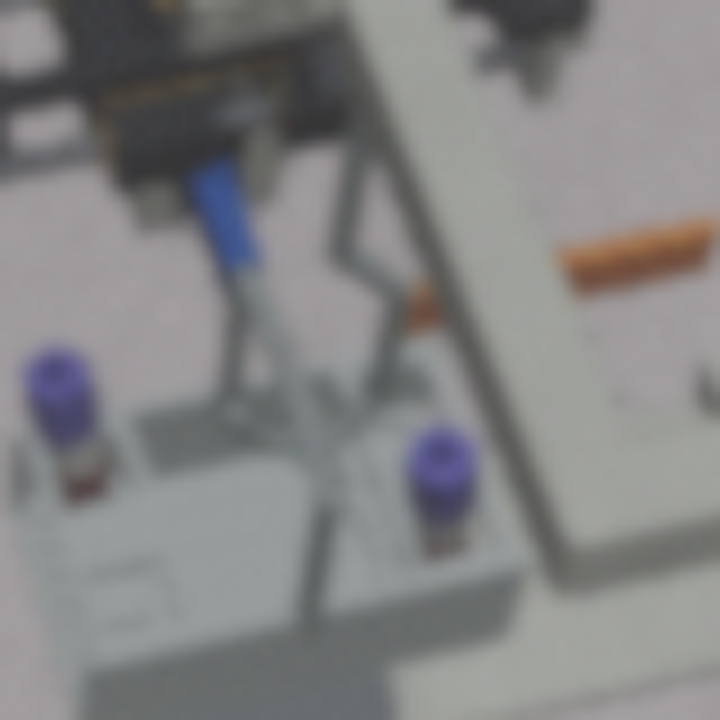

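Request:
carry_out(plan=[[0,0.005,0,0,0,0],[0,0.002,-0.006,0,0,0],[0,0,-0.007,0,0,0],[0,0,-0.006,0,0,0],[0,0,0,0,0,0]])

```text
time_s: 34.15
tcp_pos: [0.5315, 0.1602, 0.177]
eef_rot: [-179.6, 0.1, -0.1]
contact_force: [-0.1, -1.3, -3.5]
gripper_width: 0.0113
```

```bash
python3 - <<'E'
from ov import *
im=r.capture('scene'); crop(im,'l4',290,370,180,260,9)
s=r.get_state(); print(s['tcp_pos'],s['eef_rot'],s['contact_force'])
E
```

```text
[0.53163523 0.16023598 0.17742861] [-1.79632599e+02  1.26454625e-01 -4.58382982e-02] [-0.81876175 -0.1127965  -3.4787476 ]
```

View pics/l4.png

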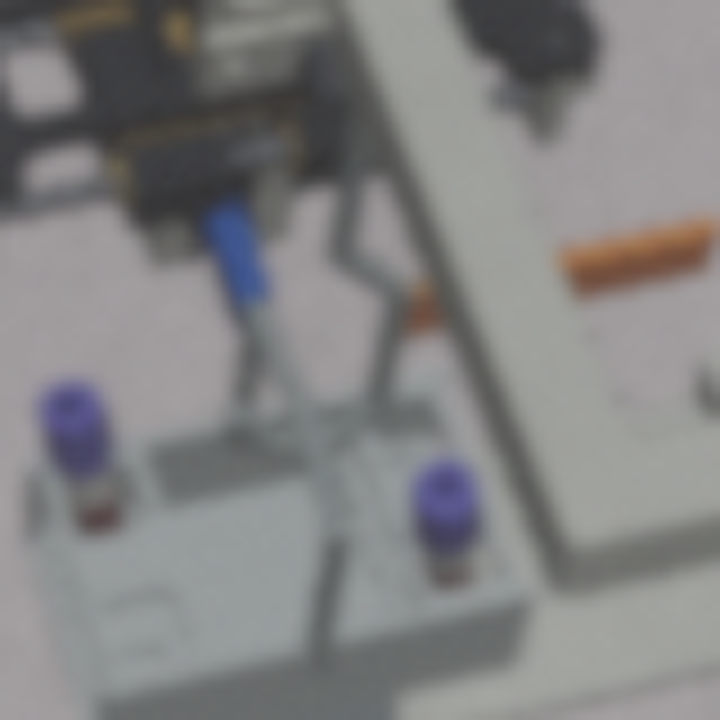

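Request:
carry_out(plan=[[0,0.001,-0.005,0,0,0],[0,0,-0.005,0,0,0],[0,0,0,0,0,0]])

```text
time_s: 34.45
tcp_pos: [0.5318, 0.1612, 0.1664]
eef_rot: [-179.6, 0.1, -0.0]
contact_force: [-0.2, 0.4, -2.4]
gripper_width: 0.0116
```

Request:
carry_out(plan=[[0,0,-0.004,0,0,0],[0,0,0,0,0,0]])

```text
time_s: 34.62
tcp_pos: [0.5318, 0.1612, 0.1618]
eef_rot: [-179.7, 0.1, -0.0]
contact_force: [-0.4, -0.3, -3.2]
gripper_width: 0.0112
```

Request:
carry_out(plan=[[0,0,-0.003,0,0,0],[0,0,0,0,0,0]])

```text
time_s: 34.78
tcp_pos: [0.5333, 0.1618, 0.1598]
eef_rot: [-179.6, -0.1, 0.0]
contact_force: [0.2, 0.4, 0.4]
gripper_width: 0.0114
```

```bash
python3 - <<'E'
from ov import *
im=r.capture('scene'); crop(im,'l5',290,370,180,260,9)
s=r.get_state(); print(s['tcp_pos'],s['eef_rot'],s['contact_force'])
E
```

```text
[0.5332702  0.16186757 0.16008777] [-1.79583554e+02 -5.77072531e-02 -4.38177051e-04] [ 0.73670259  0.34480384 -0.65694879]
```

View pics/l5.png

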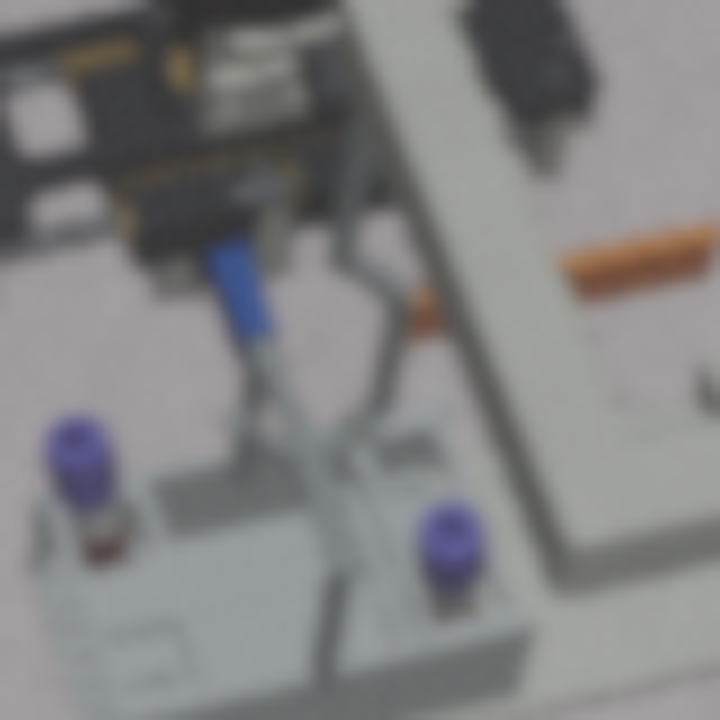

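Request:
carry_out(plan=[[0,0,-0.0005,0,0,0],[0,0,0,0,0,0]], fingers=0.6)

```text
time_s: 35.0
tcp_pos: [0.5338, 0.1621, 0.1604]
eef_rot: [-179.5, -0.1, 0.0]
contact_force: [0.5, -0.0, -0.5]
gripper_width: 0.0166
```

Request:
carry_out(plan=[[0,0,0,0,0,0],[0,0,0,0,0,0],[0,0,0,0,0,0],[0,0,0,0,0,0],[0,0,0,0,0,0]], fingers=-0.2)

```text
time_s: 35.42
tcp_pos: [0.5342, 0.1621, 0.1612]
eef_rot: [-179.5, -0.2, 0.0]
contact_force: [-1.1, -0.6, -0.8]
gripper_width: 0.0451
```

```bash
python3 - <<'E'
from ov import *
im=r.capture('scene'); crop(im,'l6',280,380,170,270,7)
L=[]
for i in range(14):
    im=r.capture('scene'); b=[x[0] for x in blobs(im,(115,70,50),(135,255,255)) if 290<x[0][0]<350 and 200<x[0][1]<260]; L.append(np.concatenate(b))
for l in L: print(l)
s=r.get_state(); print(s['tcp_pos'],s['eef_rot'],s['contact_force'],s['gripper_width'])
E
```

```text
[299.6 231.9 339.4 236.5]
[299.5 231.9 339.2 236.4]
[299.4 231.6 339.1 236.4]
[299.2 231.5 339.2 236. ]
[299.2 231.3 339.  236. ]
[299.1 231.3 339.1 235.9]
[299.  231.1 338.9 235.8]
[299.  231.  338.9 235.8]
[299.1 231.1 338.9 235.8]
[299.  231.1 338.9 235.9]
[299.1 231.2 338.9 235.8]
[299.1 231.3 339.  235.8]
[299.3 231.4 339.1 236.1]
[299.4 231.7 339.1 236.2]
[0.53417232 0.16216459 0.16114255] [-1.79515621e+02 -2.09613580e-01  9.97876836e-03] [-1.08672034  0.05329294 -0.28391626] 0.052400422830620276
```

View pics/l6.png

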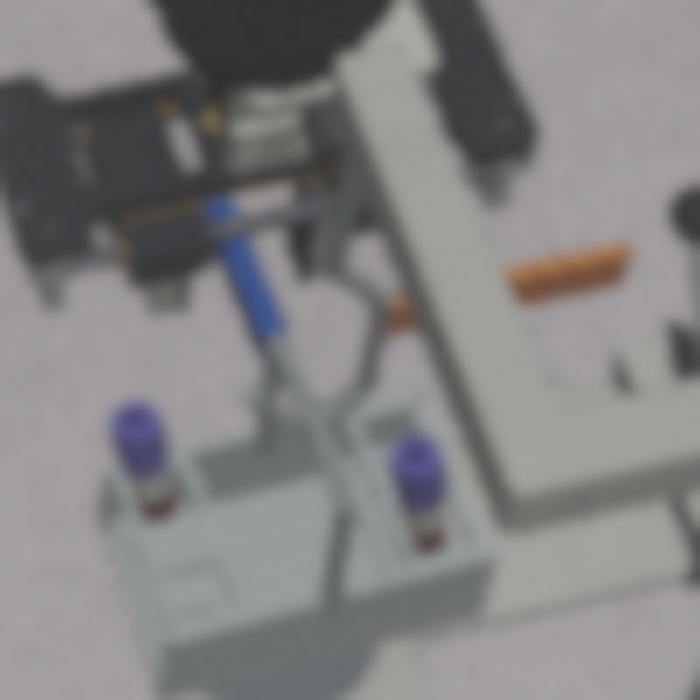

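Request:
carry_out(plan=[[0,0,0.01,0,0,0],[0,0,0.02,0,0,0],[0,0,0.025,0,0,0],[-0.01,0,0.02,0,0,0],[-0.03,0,0.01,0,0,0],[-0.035,0,0,0,0,0],[-0.035,0,0,0,0,0],[-0.01,0,0,0,0,0],[0,0,0,0,0,0]])

```text
time_s: 36.92
tcp_pos: [0.411, 0.1608, 0.2544]
eef_rot: [-179.5, -0.3, -0.1]
contact_force: [0.4, 0.4, -0.1]
gripper_width: 0.0525
```

```bash
python3 - <<'E'
from ov import *
im=r.capture('scene'); crop(im,'m1',280,400,170,270,6)
L=[]
for i in range(20):
    im=r.capture('scene'); b=[x[0] for x in blobs(im,(115,70,50),(135,255,255)) if 290<x[0][0]<350 and 200<x[0][1]<260]; L.append(np.concatenate(b))
L=np.array(L); print(L.min(0),L.max(0)); print(L[:,1])
im=r.capture('top'); cv2.imwrite('pics/m1t.png',im[:,:,::-1])
s=r.get_state(); print(s['tcp_pos'],s['eef_rot'],s['contact_force'],s['time_s'])
E
```

```text
[299.  231.  338.9 235.8] [299.6 232.1 339.4 236.6]
[231.1 231.3 231.4 231.6 231.6 231.8 231.8 232.1 232.1 232.  231.9 231.6
 231.7 231.4 231.3 231.2 231.2 231.  231.1 231.1]
[0.41251715 0.16090403 0.25292426] [-179.58905971   -0.19073519   -0.20536262] [0.16650274 0.57563139 0.40242372] 38.0167
```

View pics/m1.png

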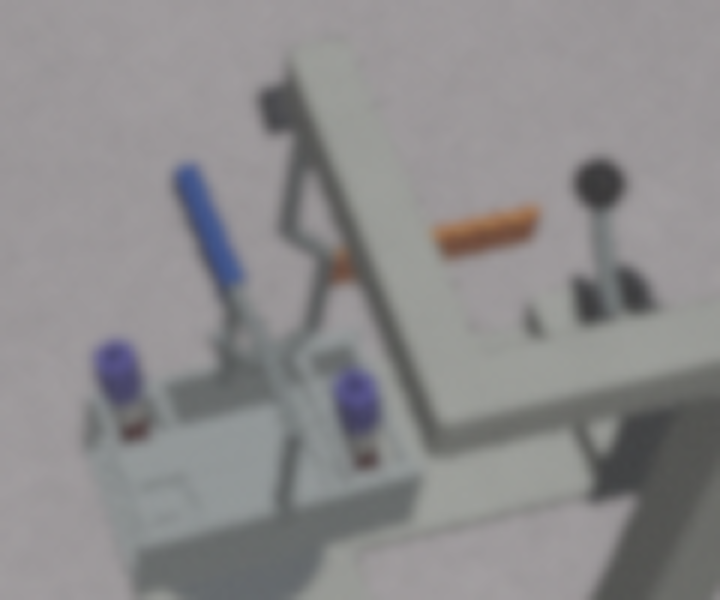

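View pics/m1t.png

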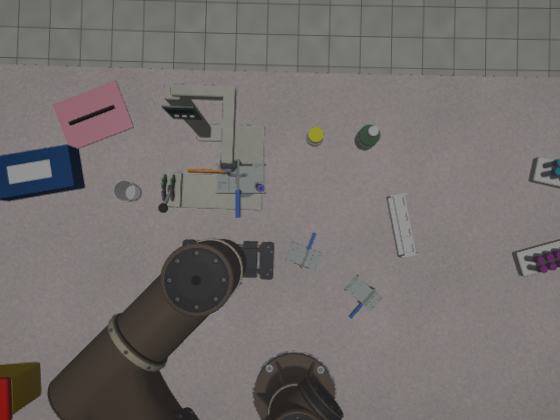

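Request:
carry_out(plan=[[-0.004,0.015,0.002,0,0,-0.05],[0,0.018,0,0,0,-0.12],[0,0.018,0,0,0,-0.12],[0.002,0.018,0,0,0,-0.12],[0.002,0.018,0,0,0,-0.12],[0.004,0.018,0,0,0,-0.12],[0.004,0.018,0,0,0,-0.12],[0.005,0.018,0,0,0,-0.12],[0.006,0.018,0,0,0,-0.12],[0.006,0.018,0,0,0,-0.12],[0.006,0.018,0,0,0,-0.12],[0.006,0.018,0,0,0,-0.12]], fingers=1, force=20)

```text
time_s: 39.02
tcp_pos: [0.449, 0.3812, 0.2563]
eef_rot: [-179.4, -0.2, -81.8]
contact_force: [0.1, -0.1, -0.4]
gripper_width: 0.0003
```

Request:
carry_out(plan=[[0,0,0,0,0,-0.12],[0,0,0,0,0,-0.1],[0,0,0,0,0,0]])

```text
time_s: 39.27
tcp_pos: [0.45, 0.3852, 0.2543]
eef_rot: [-179.4, -0.3, -95.2]
contact_force: [-0.2, -0.5, 0.6]
gripper_width: 0.0003
```

```bash
python3 - <<'E'
from ov import *
im=r.capture('scene'); crop(im,'n1',330,430,150,250,7); S=im
im=r.capture('top'); crop(im,'n1t',110,250,140,250,5); T=im
for n,im,(u0,u1,v0,v1) in(('scene',S,(365,395,185,225)),('top',T,(150,175,195,220))):
    g=im[v0:v1,u0:u1].astype(int).sum(2); m=(g<150).astype(np.uint8); k,l,st,c=cv2.connectedComponentsWithStats(m)
    for i in range(1,k): 
        if st[i,4]>10: print(n,c[i]+(u0,v0),st[i])
s=r.get_state(); print(s['tcp_pos'],s['eef_rot'],s['gripper_width'])
E
```

```text
top [162.84745763 207.42372881] [ 9  8  9  9 59]
[0.4498861  0.3847307  0.25446589] [-179.44577939   -0.30298947  -94.78526219] 0.00021919416826366158
```

View pics/n1.png

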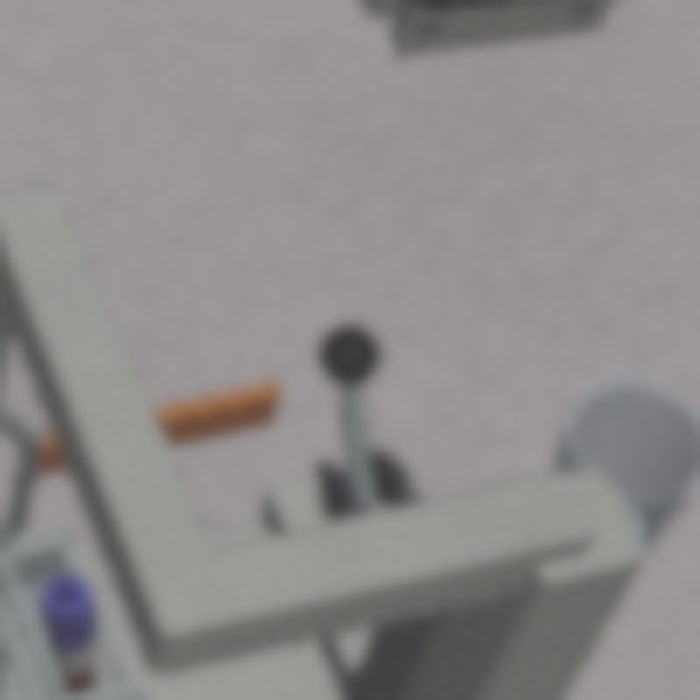

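View pics/n1t.png

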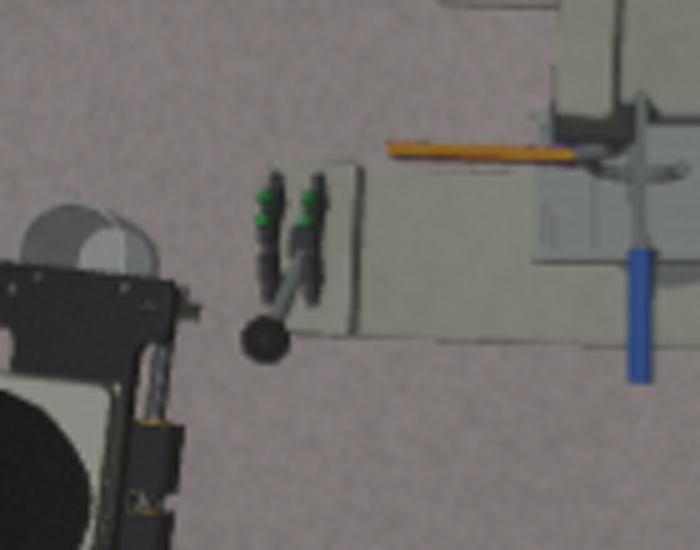

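Request:
carry_out(plan=[[0.003,-0.012,-0.03,-0.005,0.005,0.08],[0,0,-0.035,0,0,0],[0,0,-0.035,0,0,0],[0,0,-0.03,0,0,0],[0,0,-0.01,0,0,0],[0,0,0,0,0,0]])

```text
time_s: 39.87
tcp_pos: [0.4537, 0.3714, 0.1138]
eef_rot: [-179.4, -0.2, -88.6]
contact_force: [-0.5, 0.1, 0.6]
gripper_width: 0.0006
```

```bash
python3 - <<'E'
from ov import *
print(tri((379.4,199.9),(162.85,207.42)))
im=r.capture('scene'); crop(im,'n2',330,430,150,250,7)
s=r.get_state(); print(s['tcp_pos'],s['eef_rot'],s['gripper_width'])
E
```

```text
(array([0.52710813, 0.3703039 , 0.119499  ]), np.float64(0.0021108968002990715))
[0.45386977 0.37155328 0.11461198] [-1.79363548e+02 -1.56636471e-01 -8.86667386e+01] 0.00031788025163894155
```

View pics/n2.png

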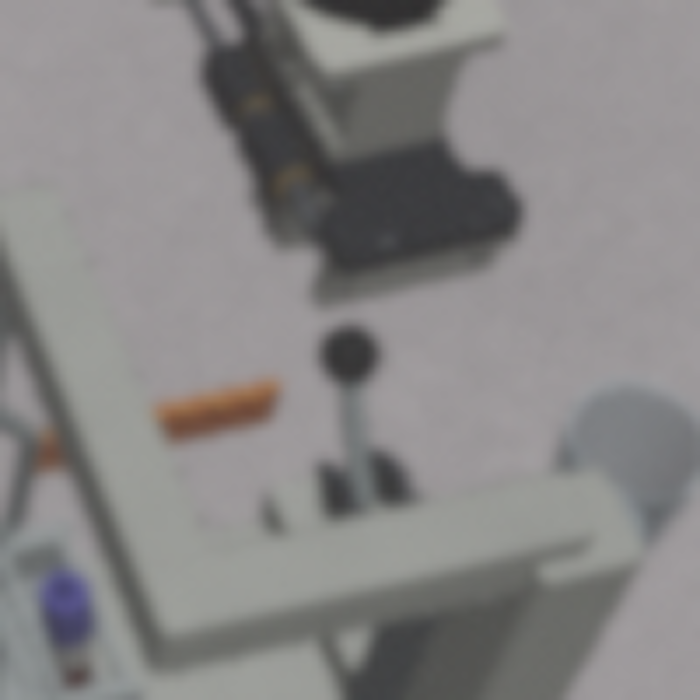

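Request:
carry_out(plan=[[0.008,0,-0.004,-0.005,0.01,-0.02],[0.012,0,-0.003,0,0,0],[0.012,0,0,0,0,0],[0.01,0,0,0,0,0],[0.01,0,0,0,0,0]])

```text
time_s: 40.33
tcp_pos: [0.5108, 0.3737, 0.1132]
eef_rot: [-179.7, -0.1, -89.5]
contact_force: [-5.3, -0.2, 2.9]
gripper_width: 0.0006
```

Request:
carry_out(plan=[[0.01,0,0.001,0,0,0],[0.01,0,0.001,0,0,0],[0.01,0,0.001,0,0,0]])

```text
time_s: 40.58
tcp_pos: [0.5453, 0.3738, 0.118]
eef_rot: [-179.7, -0.0, -89.5]
contact_force: [-2.2, -0.1, 1.8]
gripper_width: 0.0006
```

```bash
cat > knob.py <<'E'
from ov import *
import sys
S=r.capture('scene'); crop(S,sys.argv[1],330,430,150,250,7)
T=r.capture('top'); crop(T,sys.argv[1]+'t',110,250,140,250,5)
s=r.get_state(); print(s['tcp_pos'],s['eef_rot'],s['contact_force'])
E
python3 knob.py n3
```

```text
[0.5459749 0.3738089 0.1176032] [-1.79631193e+02 -2.59121722e-02 -8.95456841e+01] [ 0.05869605 -0.45894322 -0.39358012]
```

View pics/n3.png

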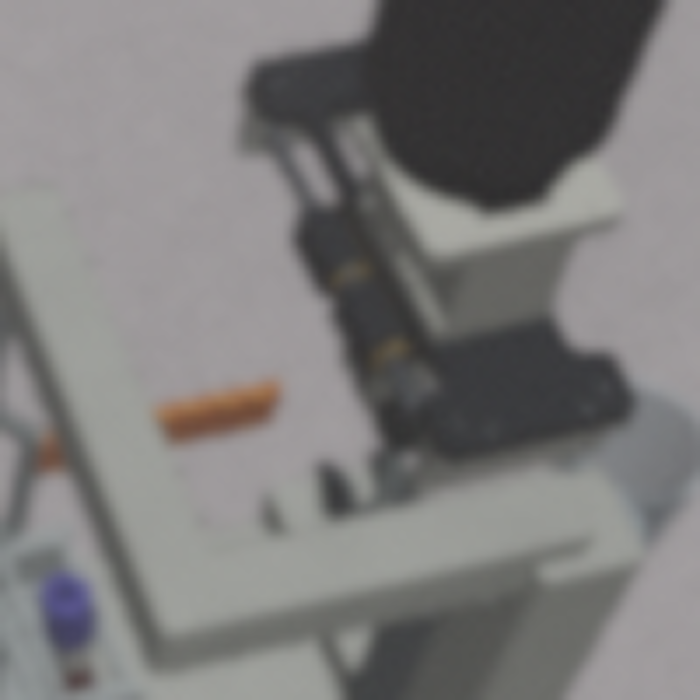

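Request:
carry_out(plan=[[0.008,0,0.001,0,0,0],[0.008,0,0.001,0,0,0],[0.006,0,0,0,0,0],[0,0,0,0,0,0]])

```text
time_s: 41.02
tcp_pos: [0.5698, 0.3733, 0.1192]
eef_rot: [-179.7, -0.1, -89.6]
contact_force: [-0.7, 0.5, -0.4]
gripper_width: 0.0002
```

Request:
carry_out(plan=[[-0.01,0,0,0,0,0],[-0.03,0,0,0,0,0],[-0.03,0,0,0,0,0],[-0.03,0,0,0,0,0],[-0.03,0,0,0,0,0],[0,0,0,0,0,0]])

```text
time_s: 41.52
tcp_pos: [0.4341, 0.3708, 0.1164]
eef_rot: [-179.7, -0.1, -89.8]
contact_force: [-0.3, -0.3, -0.6]
gripper_width: 0.0001
```

```bash
python3 knob.py n4
```

```text
[0.43736757 0.37201235 0.11699464] [-1.79608247e+02 -8.85629190e-02 -8.97655761e+01] [ 1.20400858  1.36092947 -0.10981082]
```

View pics/n4.png

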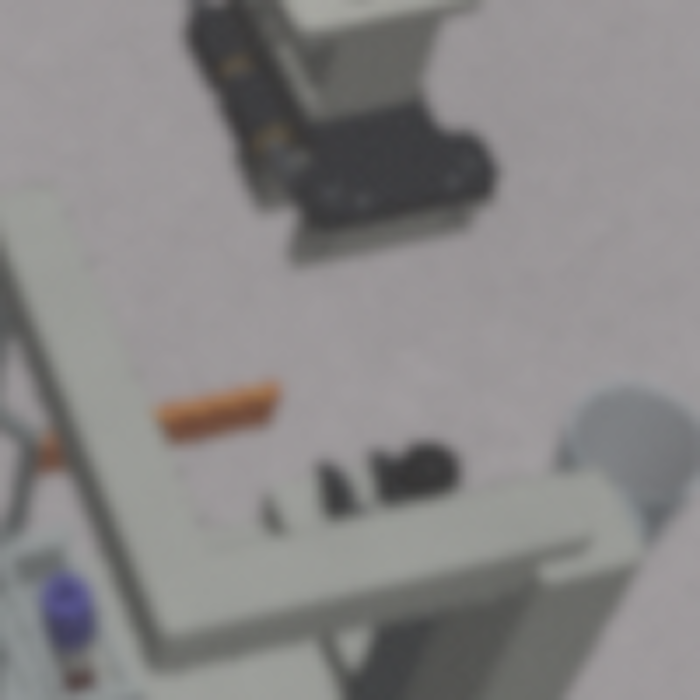

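View pics/n4t.png

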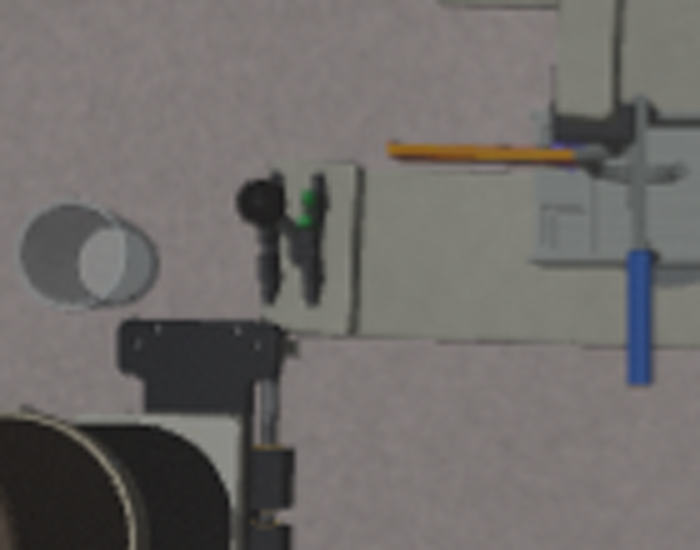

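```bash
python3 - <<'E'
from ov import *
k1,e=tri((330+429/7-.5,150+468/7-.5),(110+261/5-.4,140+203/5-.4)); print(k1,e)
a=pl('top',110+261/5-.4,140+203/5-.4,.133); print(a)
k0=pl('top',162.85,207.42,.117); print('start',k0)
# pivot x solve: knob0 at angle q0, knob1 at q1 on r=.095 about (xp,.042)
for z0 in(.113,.117,.1195):
    k0=pl('top',162.85,207.42,z0); xp=k0[0]+np.sqrt(.095**2-(z0-.042)**2)
    q=.3
    for _ in range(20):
        z=.042+.095*np.cos(q); x=pl('top',161.8,180.2,z)[0]; q=np.arcsin((x-xp)/.095)
    print(z0,'xp',xp,'lever',.85+q)
print([pl('top',*p,z)[0] for p in((162.7,178.7),(162,183.5)) for z in(.09,.1,.11)])
E
```

```text
[0.59854503 0.37011652 0.13853141] 0.0019093013724238515
[0.5988237  0.37076818 0.133     ]
start [0.5269056  0.36996141 0.117     ]
0.113 xp 0.5901761122880295 lever 0.9371901983531963
0.117 xp 0.5852151191371598 lever 0.990383702413849
0.1195 xp 0.5817540171613688 lever 1.0279053901868402
[np.float64(0.6074861160477668), np.float64(0.6064190354169888), np.float64(0.6053519547862108), np.float64(0.5941122997249083), np.float64(0.5931608971399998), np.float64(0.5922094945550912)]
```

Request:
carry_out(plan=[[0.03,0,0,0,0,0],[0.03,0,0.001,0,0,0],[0.03,0,0.001,0,0,0],[0.025,0,0,0,0,0],[0.008,0,0,0,0,0],[0,0,0,0,0,0]])

```text
time_s: 42.12
tcp_pos: [0.5677, 0.3728, 0.1201]
eef_rot: [-179.4, 0.1, -89.5]
contact_force: [-0.1, 0.6, -0.6]
gripper_width: 0.0003
```

Request:
carry_out(plan=[[0.006,0,0,0,0,0],[0.005,0,0,0,0,0],[0.003,0,0,0,0,0],[0,0,0,0,0,0]])

```text
time_s: 42.45
tcp_pos: [0.5814, 0.3722, 0.1187]
eef_rot: [-179.5, -0.0, -89.6]
contact_force: [-1.0, 0.3, -0.1]
gripper_width: 0.0004
```

Request:
carry_out(plan=[[-0.01,0,0,0,0,0],[-0.03,0,0,0,0,0],[-0.03,0,0,0,0,0],[-0.03,0,0,0,0,0],[-0.03,0,0,0,0,0],[0,0,0.02,0,0,0],[0,0,0.02,0,0,0],[0,0,0,0,0,0]])

```text
time_s: 43.12
tcp_pos: [0.4382, 0.3689, 0.1589]
eef_rot: [-179.6, -0.1, -89.4]
contact_force: [1.0, 0.7, 0.8]
gripper_width: 0.0003
```

```bash
python3 knob.py n5
```

```text
[0.43795879 0.36818663 0.15623492] [-179.75760419   -0.22777507  -89.49342163] [-0.38285588 -0.06959548 -0.93140493]
```

View pics/n5t.png

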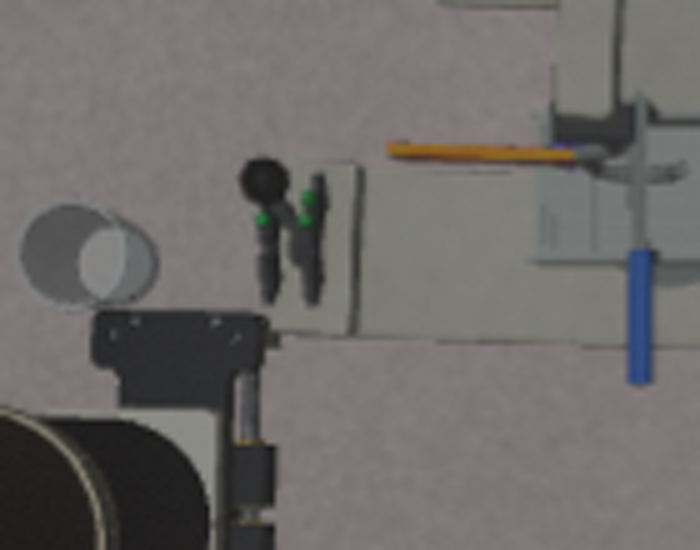

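View pics/n5.png

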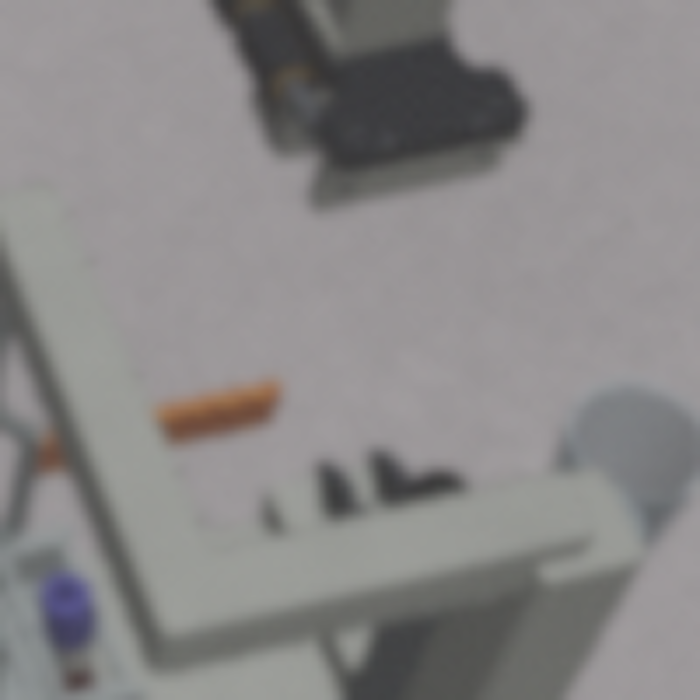

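Request:
carry_out(plan=[[0,0.002,-0.02,0,0,0],[0,0.001,-0.017,0,0,0],[0.03,0,0,0,0,0],[0.03,0,0,0,0,0],[0.03,0,0,0,0,0],[0.025,0,0,0,0,0],[0,0,0,0,0,0]])

```text
time_s: 43.8
tcp_pos: [0.5522, 0.3693, 0.1126]
eef_rot: [-180.0, -0.3, -89.3]
contact_force: [-0.4, 0.3, 0.3]
gripper_width: 0.0005
```

Request:
carry_out(plan=[[0.013,0.002,0.006,0,0,0],[0.012,0,0.002,0,0,0],[0.006,0,0,0,0,0],[0,0,0,0,0,0]])

```text
time_s: 44.13
tcp_pos: [0.5836, 0.3689, 0.1155]
eef_rot: [179.7, -0.6, -89.5]
contact_force: [0.2, -0.5, -0.1]
gripper_width: 0.0005
```

Request:
carry_out(plan=[[0.002,0,0,0,0,0],[0,0,0,0,0,0]])

```text
time_s: 44.3
tcp_pos: [0.5846, 0.3685, 0.1144]
eef_rot: [179.6, -0.6, -89.5]
contact_force: [-0.4, 1.4, 1.2]
gripper_width: 0.0004
```

Request:
carry_out(plan=[[-0.01,0,0,0,0,0],[-0.03,0,0,0,0,0],[-0.03,0,0,0,0,0],[-0.03,0,0,0,0,0],[-0.03,0,0,0,0,0],[0,0,0.02,0,0,0],[-0.02,0,0.03,0,0,0],[-0.01,0,0.03,0,0,0],[0,0,0,0,0,0]])

```text
time_s: 45.05
tcp_pos: [0.4081, 0.3631, 0.1936]
eef_rot: [179.3, -0.9, -89.4]
contact_force: [1.1, 0.4, 0.5]
gripper_width: 0.0009
```

```bash
python3 knob.py n6; python3 - <<'E'
from ov import *
im=r.capture('top')
g=im[165:200,150:176].astype(int).sum(2); m=(g<110).astype(np.uint8); k,l,st,c=cv2.connectedComponentsWithStats(m)
for i in range(1,k): print(c[i]+(150,165),st[i])
L=[]
for i in range(18):
    im=r.capture('scene'); b=[x[0] for x in blobs(im,(115,70,50),(135,255,255)) if 290<x[0][0]<350 and 200<x[0][1]<260]; L.append(np.concatenate(b))
L=np.array(L); print(L.min(0),L.max(0)); crop(im,'fin',270,400,160,280,6)
cv2.imwrite('pics/fint.png',r.capture('top')[:,:,::-1])
E
```

```text
[0.40754906 0.36183211 0.18943742] [179.11271258  -1.07689407 -89.44462242] [0.15066639 0.03953371 0.10972908]
[163.09803922 174.54901961] [ 9  6  9  9 51]
[174. 182.] [24 17  1  1  1]
[165. 185.] [15 19  1  3  3]
[165. 191.] [15 26  1  1  1]
[299.  231.1 338.9 235.8] [299.6 232.1 339.4 236.6]
```

View pics/n6t.png

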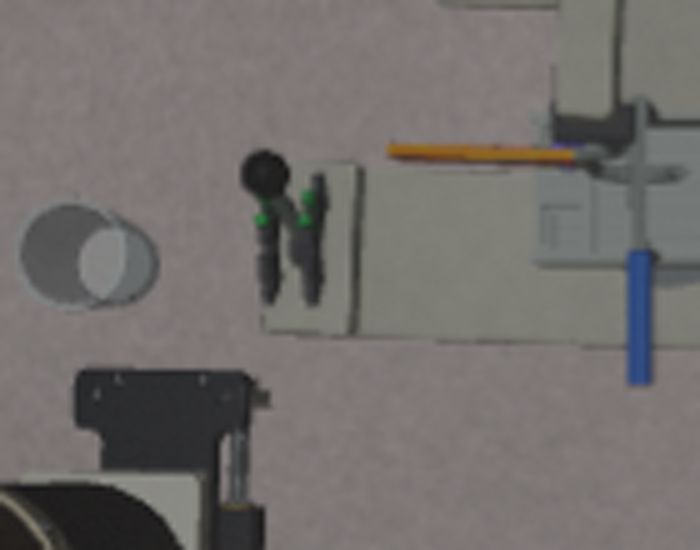

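View pics/fin.png

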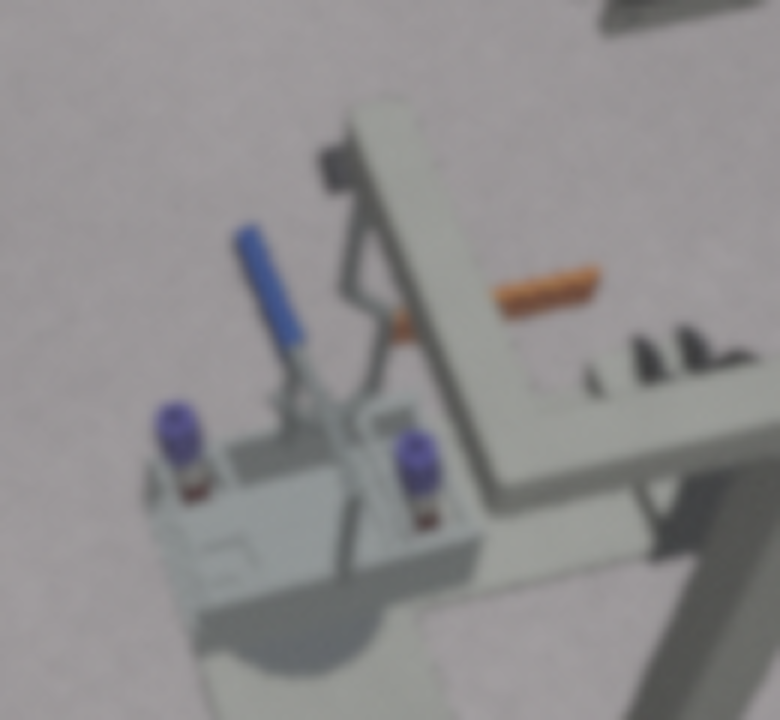

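View pics/fint.png

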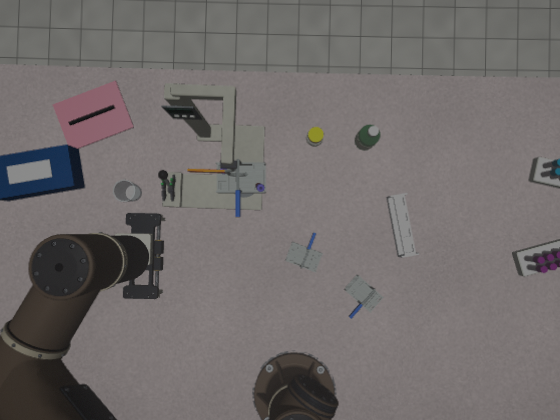

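```bash
python3 - <<'E'
from plant import r
print(r.get_state()['time_s']); print(r.close_job())
E
```

```text
46.15
the job is handed in; nothing more can be done
None
```

I handed the job in at 46 s with every step done; no verdict was reported, so what follows is from my own last pictures and readings.

- **Tubes:** The rack held two violet-capped tubes. I stood them in diagonally opposite holes of the large carrier, pressing each down to the floor at about 27 N. The carrier was then knocked a few centimetres aside. I measured it again and straightened one tube that was leaning. The other still leans about 0.1 rad (limit 0.3). Its cap height measured the same as when it stood in the rack, so it is still down.
- **Hook:** I closed the fingers gently on the orange tab and opened them again. The hook then swung by only about 0.01 rad, and it was still that quiet when I brought the carrier to it.
- **Carrier:** It hangs in the hook, released and looking upright. In the last second of pictures the caps moved by about 1 pixel (2–3 mm) in total.
- **Lever:** I pushed it in three small steps and left it at about 1.14 rad. The spread is roughly 1.10 to 1.19 because the pivot position was estimated from the pictures. The window is 1.03 to 1.27.
- **Bystanders:** The bottle, pot and beaker look unmoved in the final top view, and the arm stands clear of everything.

One disagreement: the cameras read about 2.5 mm lower in x than the arm's own position. I allowed for this when hanging the carrier.

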